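Set out a soaking bowl and hold the dosing scoop ready over it

TASK

I am about to mix a soak. Lift the top bowl off the two nested bowls and stand it upright, wholly on the ribbed drying mat, leaving the other bowl where it is. Then draw the black scoop out of the spring clip on the glass shelf's edge, turn it so that its cup is level with the open side up, and finish still holding it there, raised clear of the rim with the whole cup over the bowl on the mat, so that I can fill it; do not disturb the other things.

Things in the scene. Friction and masses are not known exactly. Their poses are not given: they have to be found in the camera images.
- bowl_mid (a point): Upper of two alike nested white plastic bowls; point on its axis, 36 mm over its underside and 36 mm under its rim; z upward. 140 mm across, 72 high, underside 72 across. The top 20 mm is an upright rim band 8 mm thick (62 to 70 mm from the axis) to pinch from above; below it the wall slopes inward. Its rim starts 26 mm above the lower bowl's; it lifts straight off. 0.1 to 0.2 kg.
- bowl_low_mid (a point): The lower bowl, the same in every way, standing on the worktop; point on its axis, 36 mm up. It stays where it is.
- mat: Dark ribbed rubber drying mat fixed on the worktop, 200 x 200 mm, 5 mm thick. Origin at the centre of its underside; x and y along its sides. It lies left or right in front of the shelf, the bowls on the other side.
- scoop_grip (a point): Black scoop hanging upright in the clip: centre of its grip, a bar 75 mm long (z, away from the cup, up at the start), 18 wide (y), 20 deep (x). +x: the side where the cup stands out, at the start under the shelf. Below the grip a 12 mm round shank, 75 long, leads to the cup. Hanging, the cup's lowest point is 170 mm below this one; it reaches from 19 mm in front of the axis to 41 behind.
- scoop_cup (a point): Centre of the mouth of the scoop's round cup, 56 mm across, 36 deep. z: the way the cup opens (up when level); x: from the handle across the mouth. It lies 22.6 mm along scoop_grip's +x and 130 mm along its -z. The handle rises 40 degrees from the mouth's plane: from hanging, a turn of 50 degrees about y, grip end coming down towards the robot, levels the cup. Scoop 0.05 to 0.1 kg.
- clip: Sprung steel clip on the shelf's front edge, two jaws 22 mm high open towards the robot, holding the shank just below the grip, whose foot rests on them. Origin on the shank's axis, half-way up, 48.5 mm under scoop_grip, 16 mm before the glass; -x points out to the robot. A level pull of about 5 N frees the shank after 20 mm; the cup clears the glass after 45 mm, only then can it rise.
- shelf: Glass shelf on four chrome pins, fixed, 520 mm wide (y), 160 mm deep (x), 10 mm thick, its top 170 mm above the worktop. Origin below its centre, on the worktop.
- bottle: Closed turquoise bottle on the shelf, 66 mm across, 185 mm high; origin at the centre of its underside. Leave alone.
- tin: Round aluminium tin with a screw-top lid on the shelf, 82 mm across, 76 mm high; origin under its centre. Leave alone.
- brush: White silicone brush lying bristles down along the back of the shelf, 180 mm long (y), 34 mm wide, 26 mm high; origin below the middle of its length. Leave alone.
- jar: Amber glass jar with a steel lid on the worktop below the shelf, 68 mm across, 85 mm high; origin under its centre. Leave alone.
- soap_dish: White dish with a bar of soap on the worktop in front, between the bowls and the mat, 92 mm across, 28 mm high; origin under its centre. Leave alone.
- spray: White trigger spray bottle beside the shelf, 72 mm across, 195 mm high; origin under its centre. Leave alone.
- peg_basket: Grey open basket of clothes pegs beside the shelf, 150 x 110 x 60 mm; origin under its centre. Leave alone.

How it is judged:
By the outcome, as a careful person would: the job done as asked, in the order asked, and still so for the second after the job is handed in, while the arm keeps its last pose, push and grip.
It also fails if it takes over 64 s, if anything falls off the work surface, if the arm or the gripper's body presses on something with over 40 N, if the wrist force passes 120 N, or if a joint passes its speed limit or range.

ROBOT

A 7-joint arm with a two-finger parallel gripper is mounted at the origin on the work surface. World frame = base frame: x ahead of the robot, y to its left, z up, the work surface at z = 0. Lengths are in m, angles in rad, forces in N, time in s.
With the tool pointing down it reaches from about 0.4 to 0.875 m from the base axis. Payload 19.3 kg.
Tool frame: the origin (TCP) lies midway between the tips of the shut fingers; the grasp point (between the pads) lies 19 mm behind it (bot.grip_point_offset is the distance from the TCP to the grasp point, in m); z points along the fingers, y is the direction in which the jaws open and shut (so a half turn about z gives the same grasp; the last joint's range is limited). The gripper opens to 85 mm and grips with 20 to 120 N. Pads are 22 mm wide; open, the fingers measure 114 mm over their backs; the gripper's body (76 mm by 85 mm) begins 54 mm behind the grasp point. The pads swing forward as they close: fully open they stand 13 mm farther back than shut.
Start: joints at [-1.223, 0.521, -0.036, 1.599, 0.021, 1.021, -0.113], TCP at [0.254, 0.571, 0.231] pointing down, gripper open.
Joint ranges: [-2.91, 2.91], [-0.3, 2.13], [-1.5, 1.42], [0.17, 2.43], [-1.26, 4.41], [0.16, 1.93], [-2.52, 2.52]. Speed limits (rad/s): [1.89, 1.89, 2.39, 2.39, 3.01, 3.01, 3.01].

INTERFACE

Orientations are given as [roll, pitch, yaw] about the fixed x, y, z axes, in that order (R = Rz(yaw) Ry(pitch) Rx(roll)).
In Python, from workcell import bot, viewer, workorder gives the robot as it stands.
- The arm moves only by the tool move_arm, never from a script. Its argument "plan" is a list of rows, each a list of 6 numbers: the shift along the tool's x, y, z scaled (see below), then the turn, a rotation vector about the tool's x, y, z scaled (see below). A call has 1 to 5 rows; each row shifts and turns the commanded pose from where the row before left it, along the tool's axes as they then stand; what a row does not reach is not made up. The controller multiplies each number of a shift by 0.025 m and each number of a turn by pi rad. A row lasts 1/10 s, in which the tool goes at most 50 mm and 8.59 degrees, less where a joint would pass 70% of its speed; a pose out of reach is approached as far as the arm can. A call with a number of a shift or a turn outside -1 to 1 is refused whole. A call with a gripper value outside its range is refused whole. "claw" is the closure, from -1 (fully open) to 1 (shut), so that 0 is half open, set as the call begins (left out, the last holds). The fingers move at their own pace and stop on an object; "force" is the grip in N (left out, the last holds). Time passes only in rows, so rows that do not move let the fingers close. It gives the time, the measured TCP pose, the force and the opening at its end, in the units of the state.
- bot.observe(): the state, without advancing time (a new reading comes with each control period).
- viewer.grab_frame(name): name is "scene" or "top" or "wrist"; returns the picture (420x560x3 uint8, red, green, blue); there is no depth.
- viewer.camera_info(name): a dict with "K" (3x3 intrinsics, pixels), "D" ([k1, k2, p1, p2, k3] as OpenCV has them; the pictures are not rectified), "R" (3x3) and "t" (3): a world point X has camera coordinates R X + t. Camera axes: x right, y down, z forward; pixel columns grow to the right and rows downward; lengths in m; the calibration is good to about 2 mm. A picture is of the moment at which its call begins: read the wrist's pose just before it. camera_info takes no time and is no camera call; for the wrist camera it gives the pose at the moment of the call.
- workorder.job_done(): hands the job in, once; it reports no verdict.
The state is a dict: "clock": time; "qpos": joint angles; "qd": joint speeds; "joint_efforts": joint torques, N m; "position": TCP position; "tool_rot": TCP orientation; "force": force on the tool from outside, world axes, zero at the start; "moment": the same for the moment, N m; "grip_width": finger opening in m.
Only numpy, scipy, OpenCV 4.12 (cv2) and the standard library are available. Lean on these libraries where they do the work, as an engineer would, in place of code of your own. Each camera call takes 0.05 s, during which the arm holds its last target.

## Working session

There is one attempt and no reset: what is moved stays moved. The work goes in short steps, Python scripts to look and compute and a tool call to move; the robot and the scene stay as the last step left them, time stands still between calls to the robot, and variables do not carry over. Pictures are saved under pics/ and viewed, and the job is handed in when it is done.

Besides the shell and the picture viewer there is one more tool, called after "Request:" by a JSON object that holds its "name" and its "arguments", one argument or row to a line. move_arm: Moves the arm, as the interface text tells. Shifts and turns lie within -1 to 1; 1 stands for 0.025 m of shift or pi rad of turn. Its arguments: {"type":"object","properties":{"plan":{"type":"array","items":{"type":"array","items":{"type":"number"}}},"claw":{"type":"number"},"force":{"type":"number"}},"required":["plan"]}

```bash
mkdir -p pics; ls; python3 - <<'E'
from workcell import bot, viewer
import cv2,numpy as np
o=bot.observe()
for k,v in o.items(): print(k,np.round(v,4))
print(bot.grip_point_offset)
for n in ["scene","top","wrist"]:
    c=viewer.camera_info(n); im=viewer.grab_frame(n)
    cv2.imwrite(f"pics/{n}0.png",im[:,:,::-1])
    print(n,{k:np.round(np.array(v),4).tolist() for k,v in c.items()})
E
```

```text
pics
clock 0.0
qpos [-1.2232  0.522  -0.0363  1.6     0.0212  1.0211 -0.1128]
qd [-0.001   0.0011  0.0007 -0.001  -0.0005  0.0018  0.0012]
joint_efforts [-2.70000e-03 -9.27132e+01  1.97860e+00 -3.69955e+01  1.78000e-02
  8.00000e-03 -0.00000e+00]
position [0.2535 0.5709 0.2307]
tool_rot [-3.1405e+00  1.0000e-04  2.7238e+00]
force [ 0.131  -0.6528  0.767 ]
moment [0.0313 0.034  0.0113]
grip_width 0.0857
0.0187
scene {'K': [[523.9644, 0.0, 282.5291], [0.0, 523.9644, 216.862], [0.0, 0.0, 1.0]], 'D': [-0.1716, 0.0, 0.0, 0.0, 0.0], 'R': [[0.5547, 0.8318, -0.018], [0.6619, -0.4543, -0.5963], [-0.5042, 0.3189, -0.8026]], 't': [-0.3435, -0.2958, 1.7112]}
top {'K': [[389.3683, 0.0, 274.904], [0.0, 389.3683, 206.0127], [0.0, 0.0, 1.0]], 'D': [-0.082, 0.0, 0.0, 0.0, 0.0], 'R': [[0.0023, -1.0, -0.0044], [-0.9815, -0.0014, -0.1917], [0.1917, 0.0048, -0.9814]], 't': [0.0055, 0.618, 1.017]}
wrist {'K': [[363.9386, 0.0, 279.1188], [0.0, 363.9386, 205.7005], [0.0, 0.0, 1.0]], 'D': [-0.0566, 0.0, 0.0, 0.0, 0.0], 'R': [[0.4053, 0.9142, -0.0017], [0.8788, -0.3891, 0.2762], [0.2518, -0.1134, -0.9611]], 't': [-0.6249, -0.036, 0.3791]}
```

View pics/scene0.png

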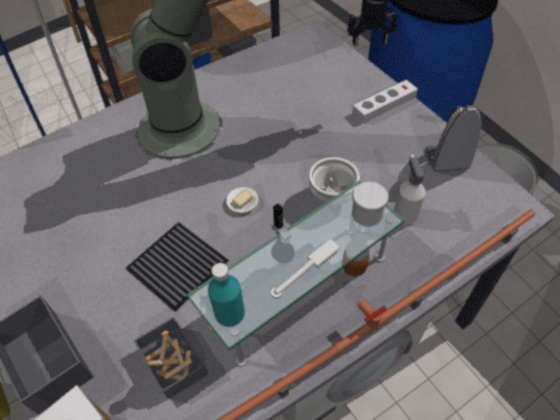

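View pics/top0.png

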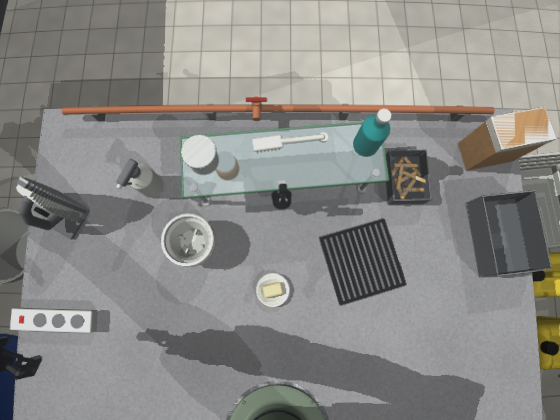

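View pics/wrist0.png

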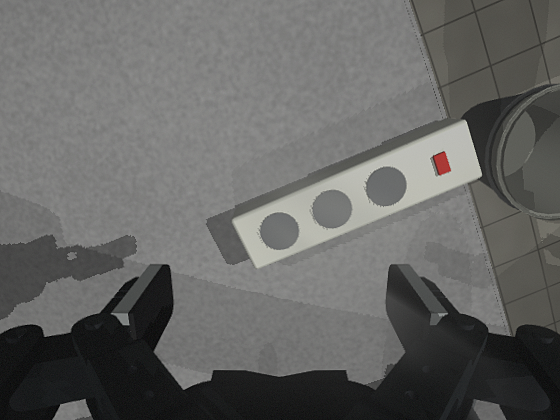

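The scene shows the bowls left (top view 188,240), the mat right (362,262), the soap dish at (273,290) and the scoop at (283,196) on the shelf's front edge. I'll zoom in and measure.

```bash
cat > h.py <<'E'
import cv2,numpy as np
from workcell import bot,viewer
def ray(c,uv):
    K,D,R,t=[np.array(c[k],float) for k in "K D R t".split()]
    p=cv2.undistortPoints(np.array(uv,float).reshape(-1,1,2),K,D).reshape(-1,2)
    d=np.c_[p,np.ones(len(p))]@R
    return -R.T@t, d/np.linalg.norm(d,axis=1,keepdims=True)
def onz(c,uv,z):
    o,d=ray(c,uv); return o+d*((z-o[2])/d[:,2])[:,None]
def proj(c,X):
    K,D,R,t=[np.array(c[k],float) for k in "K D R t".split()]
    return cv2.projectPoints(np.array(X,float).reshape(-1,1,3),cv2.Rodrigues(R)[0],t,K,D)[0].reshape(-1,2)
def two(c1,u1,c2,u2):
    o1,d1=ray(c1,u1);o2,d2=ray(c2,u2);d1=d1[0];d2=d2[0]
    A=np.c_[d1,-d2];s=np.linalg.lstsq(A,o2-o1,rcond=None)[0]
    a=o1+s[0]*d1;b=o2+s[1]*d2
    return (a+b)/2,np.linalg.norm(a-b)
E
python3 - <<'E'
import cv2
t=cv2.imread('pics/top0.png');s=cv2.imread('pics/scene0.png')
def z(i,u,v,w,h,f,n): cv2.imwrite(n,cv2.resize(i[v:v+h,u:u+w],None,fx=f,fy=f,interpolation=cv2.INTER_CUBIC))
z(t,150,160,160,120,5,'pics/t_l.png')
z(t,300,200,120,110,5,'pics/t_m.png')
z(s,220,140,190,130,4,'pics/s_l.png')
E
```

```text
(no output)
```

View pics/t_l.png

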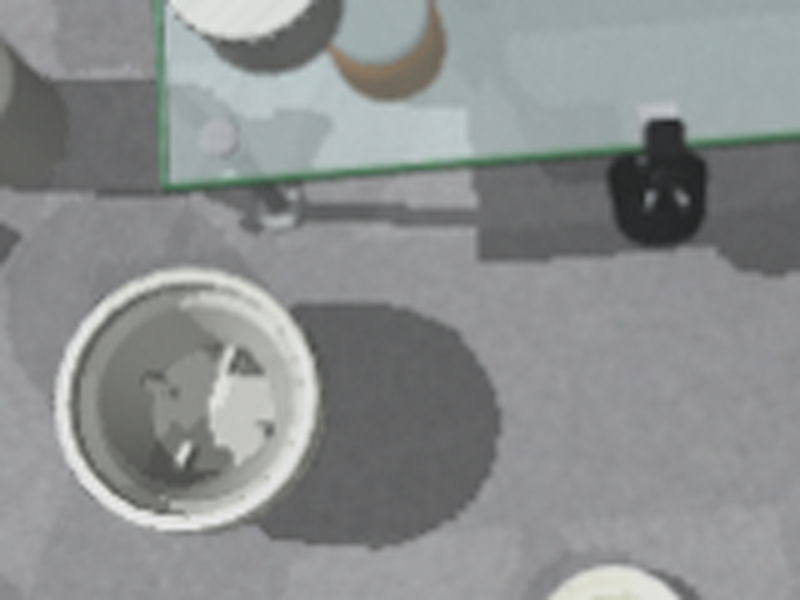

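View pics/t_m.png

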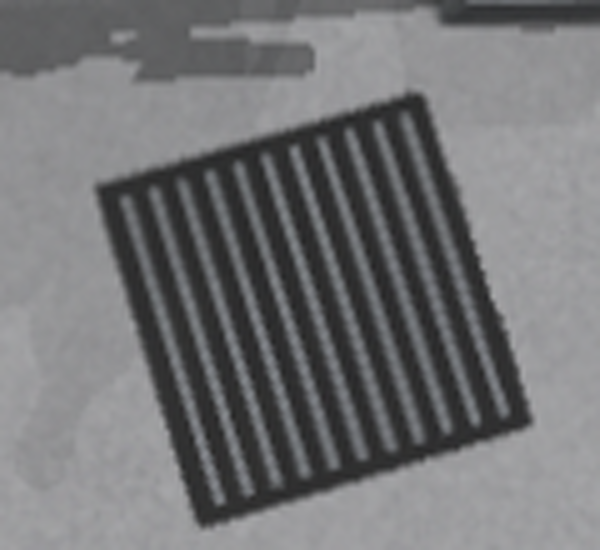

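View pics/s_l.png

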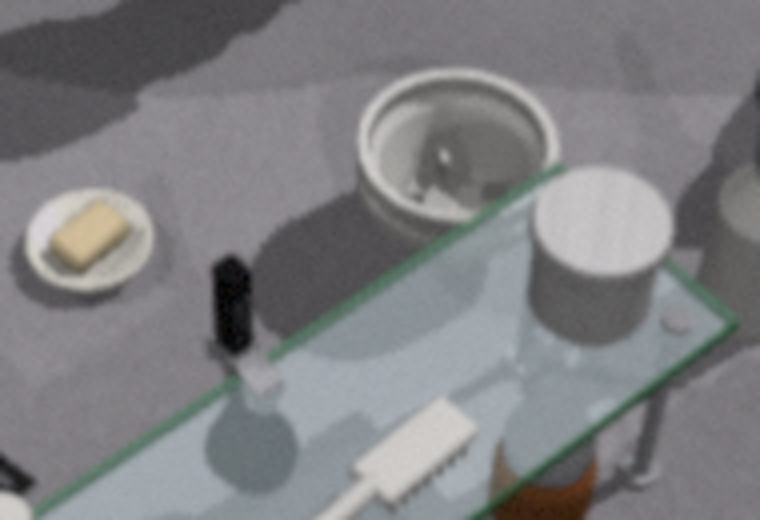

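```bash
python3 - <<'E'
from h import *
T=viewer.camera_info('top');S=viewer.camera_info('scene')
t=cv2.imread('pics/top0.png');s=cv2.imread('pics/scene0.png')
print('cams',[np.round(ray(c,[[280,210]])[0],3) for c in (T,S)])
# bowl rim
g=cv2.cvtColor(t,cv2.COLOR_BGR2GRAY)
def rim(g,u,v,r,z,c,th):
    m=np.zeros_like(g);m[v-r:v+r,u-r:u+r]=(g[v-r:v+r,u-r:u+r]>th)*255
    cs=cv2.findContours(m,cv2.RETR_EXTERNAL,cv2.CHAIN_APPROX_NONE)[0]
    k=max(cs,key=cv2.contourArea)[:,0,:]
    P=onz(c,k,z)[:,:2]
    A=np.c_[2*P,np.ones(len(P))];x=np.linalg.lstsq(A,(P**2).sum(1),rcond=None)[0]
    return x[:2],np.sqrt(x[2]+x[:2]@x[:2]),np.abs(np.linalg.norm(P-x[:2],axis=1)).ptp() if 0 else np.ptp(np.linalg.norm(P-x[:2],axis=1))
for th in (170,180,190): print('bowl',rim(g,188,238,34,0.098,T,th))
for th in (170,190): print('soap',rim(g,273,290,22,0.028,T,th))
# mat
m=((g<75)*255).astype(np.uint8);m[:, :310]=0;m[:,415:]=0;m[:210]=0;m[312:]=0
m=cv2.morphologyEx(m,cv2.MORPH_CLOSE,np.ones((9,9)))
k=max(cv2.findContours(m,cv2.RETR_EXTERNAL,cv2.CHAIN_APPROX_NONE)[0],key=cv2.contourArea)
P=onz(T,k[:,0,:],0.005)[:,:2].astype(np.float32)
r=cv2.minAreaRect(P);print('mat',r)
# shelf front edge & corners
co=[[181.5,196.5],[387,182],[181,136],[389,126]]
print('shelf',onz(T,co,0.17).round(4))
# grip top
print('grip',two(T,[[282.8,186]],S,[[278,205.5]]))
for z in (.2,.23,.25): print(z,onz(T,[[282.8,186]],z).round(4),onz(S,[[278,205.5]],z).round(4))
# other objects rough
print('tin',rim(g,200,152,22,0.246,T,170))
print('bottlecap',onz(T,[[384,116]],.355))
E
```

```text
cams [array([0.412, 0.002, 1.117]), array([ 1.249, -0.394,  1.191])]
bowl (array([0.52106975, 0.23958722]), np.float64(0.0685349296612731), np.float64(0.003631951759131627))
bowl (array([0.52101642, 0.23963223]), np.float64(0.06818489535384241), np.float64(0.0032824990760227796))
bowl (array([0.52084259, 0.23945633]), np.float64(0.0677536561213345), np.float64(0.0033702929908065865))
soap (array([0.39078342, 0.01381796]), np.float64(0.044715143732729445), np.float64(0.0031519415174132634))
soap (array([0.39049164, 0.01384892]), np.float64(0.04389378829152316), np.float64(0.0038121666097434073))
mat ((0.47085168957710266, -0.24178475141525269), (0.19794347882270813, 0.1990451216697693), 16.165048599243164)
shelf [[ 0.6204  0.2401  0.17  ]
 [ 0.6586 -0.2765  0.17  ]
 [ 0.7809  0.2498  0.17  ]
 [ 0.8094 -0.2908  0.17  ]]
grip (array([ 0.62701873, -0.01214408,  0.25243285]), np.float64(0.00012230920035332513))
0.2 [[ 0.6401 -0.013   0.2   ]] [[0.5923 0.0093 0.2   ]]
0.23 [[ 0.6326 -0.0126  0.23  ]] [[ 0.6122 -0.0029  0.23  ]]
0.25 [[ 0.6276 -0.0122  0.25  ]] [[ 0.6254 -0.0111  0.25  ]]
tin (array([0.71154128, 0.18429603]), np.float64(0.046495291538635124), np.float64(0.029275429067621907))
bottlecap [[ 0.75409468 -0.22441128  0.355     ]]
```

```bash
cat >> h.py <<'E'
from scipy.spatial.transform import Rotation as Ro, Slerp
import json,math
def pose():
    o=bot.observe(); open('log.jsonl','a').write(json.dumps({k:np.array(o[k]).tolist() for k in('clock','qpos','position','tool_rot')})+"\n")
    return np.array(o['position']),Ro.from_euler('xyz',o['tool_rot']),o
def down(yaw): return Ro.from_euler('xyz',[math.pi,0,yaw])
def plan(tp,tR,n=None,start=None):
    p,R,o=pose()
    if start: p,R=start
    tp=np.array(tp,float)
    d=np.linalg.norm(tp-p);a=(R.inv()*tR).magnitude()
    if n is None:
        n=1
        while n<60:
            rows=rws(p,R,tp,tR,n)
            if np.abs(rows[:,:3]).max()<=.98 and a/n<=.147: break
            n+=1
    rows=rws(p,R,tp,tR,n)
    print('clock',round(o['clock'],2),'at',p.round(4),R.as_euler('xyz').round(3),'q',np.round(o['qpos'],2),'F',np.round(o['force'],1),'w',round(o['grip_width'],4))
    print('n',n,'dist',d.round(4),'ang',round(math.degrees(a),1))
    for i in range(0,n,5): print(json.dumps(rows[i:i+5].round(3).tolist()))
def rws(p,R,tp,tR,n):
    s=Slerp([0,1],Ro.concatenate([R,tR]));rows=[];cp,cR=p,R
    for i in range(1,n+1):
        np_=p+(tp-p)*i/n;nR=s(i/n)
        rows.append(np.r_[cR.inv().apply(np_-cp)/.025,(cR.inv()*nR).as_rotvec()/math.pi]);cp,cR=np_,nR
    return np.array(rows)
E
python3 - <<'E'
from h import *
az=math.atan2(.2395,.521);r=math.hypot(.2395,.521)-.066
print(az,r)
plan([r*math.cos(az),r*math.sin(az),.20],down(az+math.pi/2))
E
```

```text
0.4308852432512651 0.5074119374411383
clock 0.15 at [0.2536 0.571  0.2309] [-3.141  0.     2.724] q [-1.22  0.52 -0.04  1.6   0.02  1.02 -0.11] F [0.3 0.6 0. ] w 0.0853
n 17 dist 0.4158 ang 41.4
[[-0.789, -0.574, 0.073, -0.0, 0.0, 0.014], [-0.813, -0.54, 0.073, -0.0, 0.0, 0.014], [-0.835, -0.505, 0.073, -0.0, 0.0, 0.014], [-0.856, -0.469, 0.073, -0.0, 0.0, 0.014], [-0.875, -0.432, 0.073, -0.0, 0.0, 0.014]]
[[-0.892, -0.395, 0.073, -0.0, 0.0, 0.014], [-0.908, -0.357, 0.073, -0.0, 0.0, 0.014], [-0.923, -0.318, 0.073, -0.0, 0.0, 0.014], [-0.935, -0.278, 0.073, -0.0, 0.0, 0.014], [-0.946, -0.238, 0.073, -0.0, 0.0, 0.014]]
[[-0.955, -0.198, 0.073, -0.0, 0.0, 0.014], [-0.963, -0.157, 0.073, -0.0, 0.0, 0.014], [-0.969, -0.116, 0.073, -0.0, 0.0, 0.014], [-0.973, -0.075, 0.073, -0.0, 0.0, 0.014], [-0.975, -0.034, 0.073, -0.0, 0.0, 0.014]]
[[-0.976, 0.008, 0.073, -0.0, 0.0, 0.014], [-0.975, 0.049, 0.073, -0.0, 0.0, 0.014]]
```

Request:
{"name": "move_arm", "arguments": {
  "plan": [
    [-0.8, -0.57, 0.07, 0, 0, 0.014],
    [-0.82, -0.54, 0.07, 0, 0, 0.014],
    [-0.84, -0.5, 0.07, 0, 0, 0.014],
    [-0.86, -0.47, 0.07, 0, 0, 0.014],
    [-0.88, -0.43, 0.07, 0, 0, 0.014]
  ],
  "claw": 0.0,
  "force": 60
}}

```text
clock: 0.65
position: [0.3155, 0.4643, 0.2223]
tool_rot: [-3.141, 0.0, 2.502]
force: [0.8, 0.1, 0.1]
grip_width: 0.0429
```

Request:
{"name": "move_arm", "arguments": {
  "plan": [
    [-0.89, -0.39, 0.07, 0, 0, 0.014],
    [-0.91, -0.36, 0.07, 0, 0, 0.014],
    [-0.92, -0.32, 0.07, 0, 0, 0.014],
    [-0.94, -0.28, 0.07, 0, 0, 0.014],
    [-0.95, -0.24, 0.07, 0, 0, 0.014]
  ]
}}

```text
clock: 1.15
position: [0.376, 0.3571, 0.2137]
tool_rot: [3.142, 0.0, 2.28]
force: [1.8, 0.2, 0.5]
grip_width: 0.0428
```

Request:
{"name": "move_arm", "arguments": {
  "plan": [
    [-0.96, -0.2, 0.07, 0, 0, 0.014],
    [-0.96, -0.16, 0.07, 0, 0, 0.014],
    [-0.97, -0.12, 0.07, 0, 0, 0.014],
    [-0.97, -0.07, 0.07, 0, 0, 0.014],
    [-0.97, -0.03, 0.07, 0, 0, 0.014]
  ]
}}

```text
clock: 1.65
position: [0.4348, 0.2504, 0.205]
tool_rot: [3.141, 0.0, 2.06]
force: [-0.0, 0.8, -0.2]
grip_width: 0.0429
```

```bash
python3 - <<'E'
from h import *
plan([.461,.212,.16],down(.431+math.pi/2))
c=viewer.camera_info('wrist');im=viewer.grab_frame('wrist');cv2.imwrite('pics/w1.png',im[:,:,::-1])
np.savez('w1.npz',**c)
E
```

```text
clock 1.65 at [0.4348 0.2504 0.205 ] [3.141 0.    2.06 ] q [-0.79  0.37  0.19  1.96 -0.09  0.83 -0.06] F [-0.   0.8 -0.2] w 0.0429
n 2 dist 0.0647 ang 3.4
[[-0.924, 0.1, 0.899, 0.0, 0.0, 0.009], [-0.921, 0.127, 0.899, 0.0, 0.0, 0.009]]
```

View pics/w1.png

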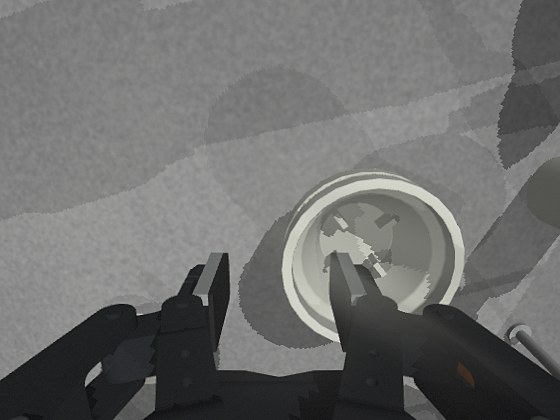

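Wrist picture: the upper rim spans about u 284–465, top near v 180, both fingers visible, one already over the rim. Refine the rim from this view.

```bash
python3 - <<'E'
from h import *
c=dict(np.load('w1.npz'));im=cv2.imread('pics/w1.png');g=cv2.cvtColor(im,cv2.COLOR_BGR2GRAY)
pts=[]
cc=np.array([375,262.])
for a in np.radians(np.arange(-170,60,6)):
    d=np.array([math.cos(a),math.sin(a)])
    rs=np.arange(60,115,.5);q=cc+rs[:,None]*d
    val=cv2.remap(g,q[:,0].astype(np.float32).reshape(1,-1),q[:,1].astype(np.float32).reshape(1,-1),1)[0]
    i=np.where(val>195)[0]
    if len(i): pts.append(q[i.max()])
P=onz(c,pts,.098)[:,:2]
for _ in range(4):
    A=np.c_[2*P,np.ones(len(P))];x=np.linalg.lstsq(A,(P**2).sum(1),rcond=None)[0];r=np.sqrt(x[2]+x[:2]@x[:2]);e=np.linalg.norm(P-x[:2],axis=1)-r
    print(x[:2],r,len(P),e.std()); P=P[np.abs(e)<max(2*e.std(),.001)]
E
```

```text
[0.51761599 0.24274674] 0.06676440885197323 29 0.002236035903958351
[0.51761599 0.24274674] 0.06676440885197323 29 0.002236035903958351
[0.51761599 0.24274674] 0.06676440885197323 29 0.002236035903958351
[0.51761599 0.24274674] 0.06676440885197323 29 0.002236035903958351
```

Request:
{"name": "move_arm", "arguments": {
  "plan": [
    [-0.92, 0.1, 0.9, 0, 0, 0.009],
    [-0.92, 0.13, 0.9, 0, 0, 0.009]
  ]
}}

```text
clock: 1.9
position: [0.4612, 0.2131, 0.1599]
tool_rot: [3.14, -0.0, 2.006]
force: [-0.2, -0.4, 0.6]
grip_width: 0.0424
```

```bash
python3 - <<'E'
from h import *
az=math.atan2(.2405,.5195)
plan([.5068*math.cos(az),.5068*math.sin(az),.082],down(az+math.pi/2))
E
```

```text
clock 1.9 at [0.4612 0.2131 0.1599] [ 3.14  -0.     2.006] q [-0.7   0.44  0.19  1.98 -0.13  0.73  0.01] F [-0.2 -0.4  0.6] w 0.0424
n 4 dist 0.0779 ang 0.1
[[0.004, -0.014, 0.779, 0.0, -0.0, 0.0], [0.004, -0.013, 0.779, 0.0, -0.0, 0.0], [0.004, -0.013, 0.779, 0.0, -0.0, 0.0], [0.004, -0.013, 0.779, 0.0, -0.0, 0.0]]
```

Request:
{"name": "move_arm", "arguments": {
  "plan": [
    [0, -0.013, 0.78, 0, 0, 0],
    [0, -0.013, 0.78, 0, 0, 0],
    [0, -0.013, 0.78, 0, 0, 0],
    [0, -0.013, 0.78, 0, 0, 0],
    [0, 0, 0, 0, 0, 0]
  ]
}}

```text
clock: 2.4
position: [0.4583, 0.2123, 0.0802]
tool_rot: [-3.138, 0.001, 2.006]
force: [0.1, 0.5, 1.7]
grip_width: 0.0427
```

```bash
python3 - <<'E'
from h import *
p,R,o=pose();print(p,o['force'])
for n in('wrist','top'):
    im=viewer.grab_frame(n)[:,:,::-1]
    if n=='top': im=cv2.resize(im[180:300,130:290],None,fx=5,fy=5,interpolation=cv2.INTER_CUBIC)
    cv2.imwrite(f'pics/{n}2.png',im)
E
```

```text
[0.45832341 0.21225818 0.08024523] [0.13489087 0.49236357 1.70454502]
```

View pics/wrist2.png

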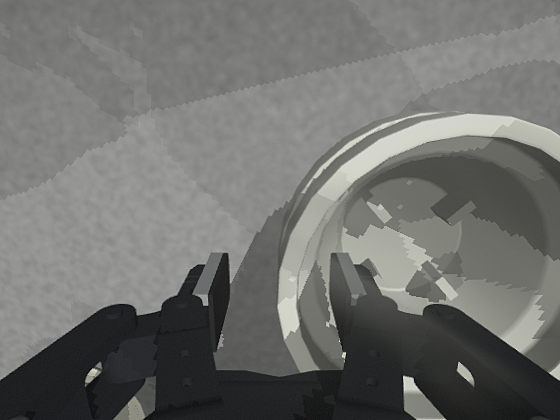

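View pics/top2.png

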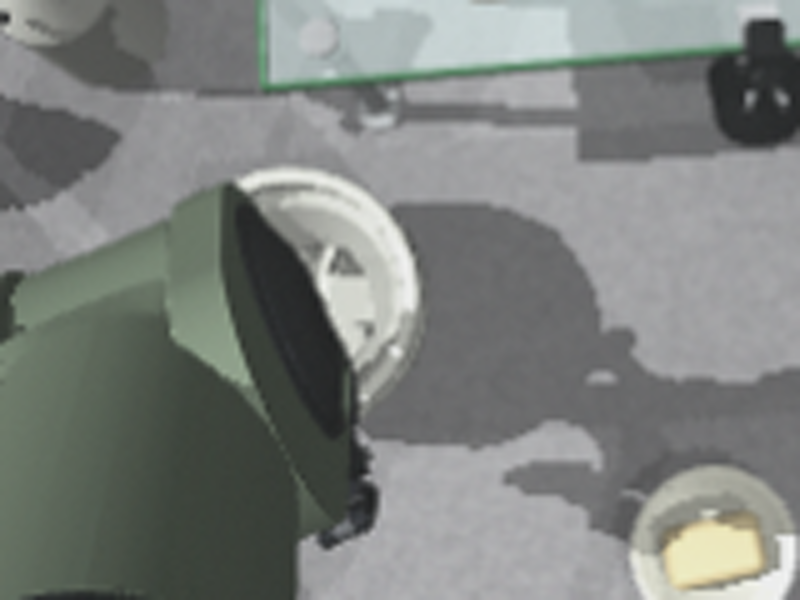

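Request:
{"name": "move_arm", "arguments": {
  "plan": [
    [0, 0.12, 0, 0, 0, 0],
    [0, 0, 0, 0, 0, 0]
  ],
  "claw": 0.6,
  "force": 40
}}

```text
clock: 2.7
position: [0.4628, 0.2152, 0.083]
tool_rot: [3.14, -0.0, 2.007]
force: [-0.8, -0.2, 0.8]
grip_width: 0.0171
```

```bash
python3 - <<'E'
from h import *
p,R,o=pose();print(p,o['force'],o['grip_width'])
for n in('wrist',):
    im=viewer.grab_frame(n)[:,:,::-1]
    im=cv2.resize(im[200:400,180:400],None,fx=3,fy=3,interpolation=cv2.INTER_CUBIC)
    cv2.imwrite(f'pics/{n}3.png',im)
E
```

```text
[0.462827   0.21520707 0.08299334] [-0.76708123 -0.15869933  0.81526474] 0.017146347727209455
```

View pics/wrist3.png

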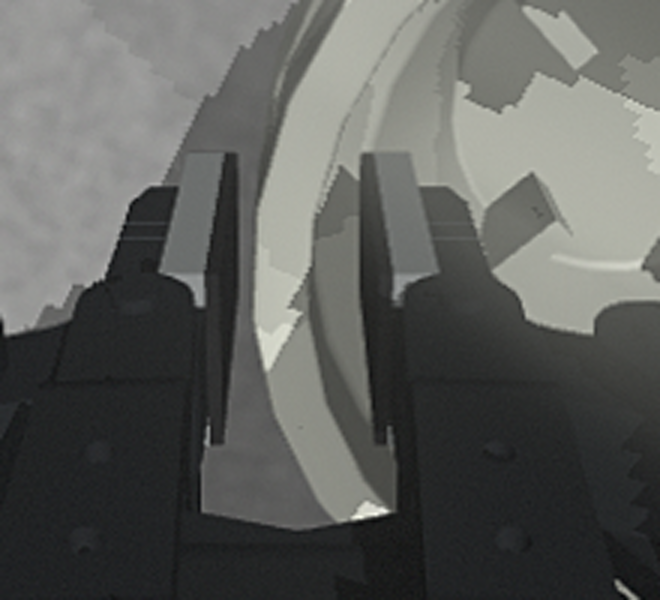

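Rim lies between the pads (crop u 253–315, pads at ~230/375), about 2 mm toward the outer pad; shift and close.

Request:
{"name": "move_arm", "arguments": {
  "plan": [
    [0, -0.09, 0, 0, 0, 0],
    [0, 0, 0, 0, 0, 0]
  ]
}}

```text
clock: 2.95
position: [0.4597, 0.2137, 0.0823]
tool_rot: [3.142, -0.0, 2.007]
force: [-0.8, 1.1, 0.6]
grip_width: 0.0171
```

Request:
{"name": "move_arm", "arguments": {
  "plan": [
    [0, 0, 0, 0, 0, 0],
    [0, 0, 0, 0, 0, 0],
    [0, 0, 0, 0, 0, 0]
  ],
  "claw": 1.0,
  "force": 50
}}

```text
clock: 3.25
position: [0.4599, 0.2139, 0.0821]
tool_rot: [-3.142, -0.0, 2.008]
force: [-1.6, -0.7, 4.5]
grip_width: 0.0068
```

Request:
{"name": "move_arm", "arguments": {
  "plan": [
    [0, 0, -0.4, 0, 0, 0],
    [0, 0, -0.6, 0, 0, 0],
    [0, 0, 0, 0, 0, 0]
  ]
}}

```text
clock: 3.55
position: [0.4607, 0.2142, 0.1087]
tool_rot: [3.139, -0.0, 2.007]
force: [-0.0, -0.1, -2.4]
grip_width: 0.0066
```

```bash
python3 - <<'E'
from h import *
p,R,o=pose();print(p,o['force'],o['grip_width'])
im=np.hstack([viewer.grab_frame('scene')[100:300,180:460],viewer.grab_frame('wrist')[::2,::2][:200]])[:,:,::-1]
cv2.imwrite('pics/l1.png',im)
E
```

```text
[0.46070888 0.2141905  0.10869392] [-0.02979636 -0.1275942  -2.43114841] 0.006600486302232782
```

View pics/l1.png

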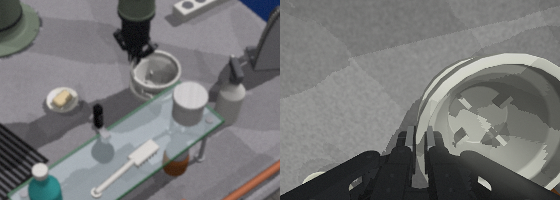

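Bowl is gripped (width 6.6 mm, −2.4 N load) and rising. Lift, then carry.

```bash
python3 - <<'E'
from h import *
p,R,o=pose()
az=math.atan2(-.242,.471);r=math.hypot(.471,.242)-.0656
plan([r*math.cos(az),r*math.sin(az),.2],down(az+math.pi/2),start=(np.array([.4607,.2142,.2]),down(2.007)))
E
```

```text
clock 3.65 at [0.4607 0.2142 0.2   ] [3.142 0.    2.007] q [-0.68  0.53  0.17  2.02 -0.15  0.6   0.03] F [-0.1 -0.3 -2.7] w 0.0069
n 18 dist 0.4289 ang 52.2
[[-0.813, -0.497, -0.0, 0.0, -0.0, 0.016], [-0.837, -0.455, -0.0, -0.0, -0.0, 0.016], [-0.859, -0.412, -0.0, -0.0, -0.0, 0.016], [-0.879, -0.368, -0.0, 0.0, -0.0, 0.016], [-0.897, -0.323, -0.0, -0.0, -0.0, 0.016]]
[[-0.912, -0.278, -0.0, -0.0, -0.0, 0.016], [-0.925, -0.231, -0.0, 0.0, -0.0, 0.016], [-0.935, -0.184, -0.0, -0.0, -0.0, 0.016], [-0.943, -0.136, -0.0, 0.0, -0.0, 0.016], [-0.949, -0.089, -0.0, -0.0, -0.0, 0.016]]
[[-0.952, -0.04, -0.0, 0.0, -0.0, 0.016], [-0.953, 0.008, 0.0, -0.0, -0.0, 0.016], [-0.952, 0.056, 0.0, -0.0, -0.0, 0.016], [-0.947, 0.104, 0.0, 0.0, -0.0, 0.016], [-0.941, 0.152, 0.0, 0.0, -0.0, 0.016]]
[[-0.932, 0.199, 0.0, -0.0, -0.0, 0.016], [-0.921, 0.246, 0.0, -0.0, -0.0, 0.016], [-0.907, 0.292, 0.0, 0.0, -0.0, 0.016]]
```

Request:
{"name": "move_arm", "arguments": {
  "plan": [
    [0, 0, -0.8, 0, 0, 0],
    [0, 0, -0.95, 0, 0, 0],
    [0, 0, -0.95, 0, 0, 0],
    [0, 0, -0.95, 0, 0, 0]
  ]
}}

```text
clock: 4.05
position: [0.4596, 0.2137, 0.1986]
tool_rot: [-3.141, 0.0, 2.008]
force: [-0.2, -1.2, -2.1]
grip_width: 0.0065
```

Request:
{"name": "move_arm", "arguments": {
  "plan": [
    [-0.4, -0.25, 0, 0, 0, 0.008],
    [-0.81, -0.5, 0, 0, 0, 0.016],
    [-0.84, -0.45, 0, 0, 0, 0.016],
    [-0.86, -0.41, 0, 0, 0, 0.016],
    [-0.88, -0.37, 0, 0, 0, 0.016]
  ],
  "force": 70
}}

```text
clock: 4.55
position: [0.4449, 0.1051, 0.1978]
tool_rot: [-3.141, 0.0, 1.776]
force: [0.2, -0.5, -1.6]
grip_width: 0.0062
```

Request:
{"name": "move_arm", "arguments": {
  "plan": [
    [-0.9, -0.32, 0, 0, 0, 0.016],
    [-0.91, -0.28, 0, 0, 0, 0.016],
    [-0.93, -0.23, 0, 0, 0, 0.016],
    [-0.94, -0.18, 0, 0, 0, 0.016],
    [-0.94, -0.14, 0, 0, 0, 0.016]
  ]
}}

```text
clock: 5.05
position: [0.4291, -0.0126, 0.1983]
tool_rot: [3.142, 0.0, 1.525]
force: [-0.0, -0.4, -1.3]
grip_width: 0.0059
```

Request:
{"name": "move_arm", "arguments": {
  "plan": [
    [-0.95, -0.09, 0, 0, 0, 0.016],
    [-0.95, -0.04, 0, 0, 0, 0.016],
    [-0.95, 0.01, 0, 0, 0, 0.016],
    [-0.95, 0.06, 0, 0, 0, 0.016],
    [-0.95, 0.1, 0, 0, 0, 0.016]
  ]
}}

```text
clock: 5.55
position: [0.413, -0.1305, 0.1983]
tool_rot: [3.141, -0.0, 1.274]
force: [0.9, -0.9, -1.8]
grip_width: 0.0059
```

```bash
python3 - <<'E'
from h import *
az=math.atan2(-.242,.471);r=math.hypot(.471,.242)-.0656
plan([r*math.cos(az),r*math.sin(az),.15],down(az+math.pi/2))
E
```

```text
clock 5.55 at [ 0.413  -0.1305  0.1983] [ 3.141 -0.     1.274] q [-0.24  0.3   0.5   2.13 -0.2   0.76  0.09] F [ 0.9 -0.9 -1.8] w 0.0059
n 4 dist 0.0948 ang 10.2
[[-0.781, 0.235, 0.483, 0.0, -0.0, 0.014], [-0.77, 0.27, 0.483, 0.0, -0.0, 0.014], [-0.757, 0.304, 0.483, 0.0, -0.0, 0.014], [-0.743, 0.337, 0.483, 0.0, -0.0, 0.014]]
```

Request:
{"name": "move_arm", "arguments": {
  "plan": [
    [-0.78, 0.24, 0.48, 0, 0, 0.014],
    [-0.77, 0.27, 0.48, 0, 0, 0.014],
    [-0.76, 0.3, 0.48, 0, 0, 0.014],
    [-0.74, 0.34, 0.48, 0, 0, 0.014],
    [0, 0, 0, 0, 0, 0]
  ]
}}

```text
clock: 6.05
position: [0.4124, -0.2131, 0.1492]
tool_rot: [-3.14, 0.002, 1.096]
force: [0.8, 0.5, -0.8]
grip_width: 0.0064
```

```bash
python3 - <<'E'
from h import *
p,R,o=pose();print(p,o['tool_rot'],o['force'],o['grip_width'])
t=viewer.grab_frame('top')[:,:,::-1];s=viewer.grab_frame('scene')[:,:,::-1]
cv2.imwrite('pics/c1.png',np.hstack([cv2.resize(t[180:340,280:440],None,fx=2.5,fy=2.5),cv2.resize(s[180:340,100:260],None,fx=2.5,fy=2.5)]))
cv2.imwrite('pics/w4.png',viewer.grab_frame('wrist')[:,:,::-1])
E
```

```text
[ 0.41237889 -0.2131445   0.14924277] [-3.14048633e+00  1.65569673e-03  1.09586480e+00] [ 0.80586577  0.45371279 -0.84023226] 0.006396947757672424
```

View pics/c1.png

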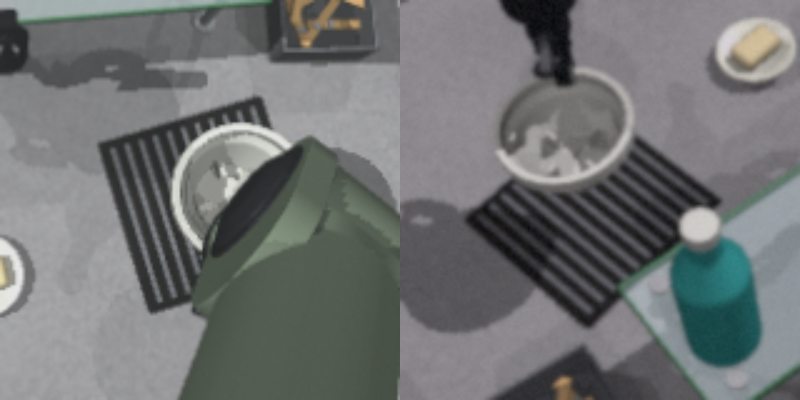

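View pics/w4.png

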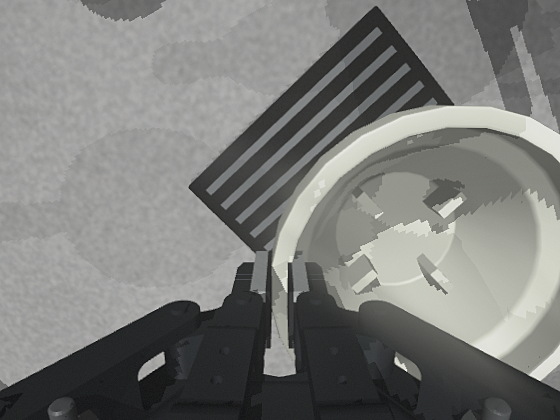

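Bowl is level over the mat, rim in the top crop with left edge 172, top 122. Check its centre.

```bash
python3 - <<'E'
from h import *
T=viewer.camera_info('top')
print(onz(T,[[377.6,257.6]],.165))
C=np.array([.471,-.242]);a=np.radians(np.arange(0,360,1))
pr=proj(T,np.c_[C[0]+.07*np.cos(a),C[1]+.07*np.sin(a),0*a+.165])
pr=(pr-[280,180])*2.5;print('expected left,top in crop',pr.min(0))
E
```

```text
[[ 0.46945569 -0.24490786  0.165     ]]
expected left,top in crop [169.74288957 121.37341622]
```

Request:
{"name": "move_arm", "arguments": {
  "plan": [
    [0, 0, 0.7, 0, 0, 0],
    [0, 0, 0.7, 0, 0, 0],
    [0, 0, 0.5, 0, 0, 0],
    [0, 0, 0.3, 0, 0, 0],
    [0, 0, 0, 0, 0, 0]
  ]
}}

```text
clock: 6.7
position: [0.4138, -0.2099, 0.0949]
tool_rot: [-3.141, 0.0, 1.103]
force: [0.2, 0.1, -2.3]
grip_width: 0.006
```

Request:
{"name": "move_arm", "arguments": {
  "plan": [
    [0, 0, 0.5, 0, 0, 0],
    [0, 0, 0.4, 0, 0, 0],
    [0, 0, 0.2, 0, 0, 0],
    [0, 0, 0.05, 0, 0, 0],
    [0, 0, 0, 0, 0, 0]
  ]
}}

```text
clock: 7.2
position: [0.414, -0.2102, 0.0664]
tool_rot: [-3.141, 0.0, 1.103]
force: [0.0, -0.5, -1.8]
grip_width: 0.0056
```

Request:
{"name": "move_arm", "arguments": {
  "plan": [
    [0, 0, 0.06, 0, 0, 0],
    [0, 0, 0, 0, 0, 0]
  ]
}}

```text
clock: 7.4
position: [0.4142, -0.2101, 0.0652]
tool_rot: [3.141, -0.0, 1.103]
force: [-0.4, -0.3, -1.2]
grip_width: 0.0061
```

Request:
{"name": "move_arm", "arguments": {
  "plan": [
    [0, 0, 0.06, 0, 0, 0],
    [0, 0, 0.04, 0, 0, 0],
    [0, 0, 0, 0, 0, 0]
  ]
}}

```text
clock: 7.7
position: [0.414, -0.2101, 0.0625]
tool_rot: [-3.141, 0.0, 1.103]
force: [0.1, 0.1, -2.2]
grip_width: 0.0061
```

Request:
{"name": "move_arm", "arguments": {
  "plan": [
    [0, 0, 0.04, 0, 0, 0],
    [0, 0, 0, 0, 0, 0]
  ]
}}

```text
clock: 7.9
position: [0.414, -0.2101, 0.0615]
tool_rot: [-3.141, -0.0, 1.103]
force: [-0.8, 0.5, 1.6]
grip_width: 0.0063
```

Contact at z=0.0615 as predicted (0.061). Release.

Request:
{"name": "move_arm", "arguments": {
  "plan": [
    [0, 0, 0.01, 0, 0, 0],
    [0, 0, 0, 0, 0, 0],
    [0, 0, 0, 0, 0, 0]
  ],
  "claw": 0.4
}}

```text
clock: 8.2
position: [0.4142, -0.2102, 0.0613]
tool_rot: [3.141, 0.0, 1.103]
force: [0.2, 0.4, 0.2]
grip_width: 0.0255
```

Request:
{"name": "move_arm", "arguments": {
  "plan": [
    [0, 0, -0.3, 0, 0, 0],
    [0, 0, -0.8, 0, 0, 0],
    [0, 0, -0.95, 0, 0, 0],
    [0, 0, -0.95, 0, 0, 0],
    [0, 0, -0.95, 0, 0, 0]
  ]
}}

```text
clock: 8.7
position: [0.4139, -0.2102, 0.1615]
tool_rot: [3.141, 0.0, 1.102]
force: [-1.1, 0.4, -0.6]
grip_width: 0.0255
```

```bash
python3 - <<'E'
from h import *
p,R,o=pose();print(o['clock'],p,o['force'],o['grip_width'])
cv2.imwrite('pics/s5.png',viewer.grab_frame('scene')[:,:,::-1])
cv2.imwrite('pics/w5.png',viewer.grab_frame('wrist')[:,:,::-1])
# fit planar/spherical arm
L=[json.loads(l) for l in open('log.jsonl')]
from scipy.optimize import least_squares
def fk(q,x):
    d1,l1,l2,l3,x0=x[:5]
    q=np.array(q);p=np.zeros(3);
    s1,s3,s5,s7=-1,-1,-1,-1
    R=Ro.from_euler('Z',s1*q[0]);p=R.apply([x0,0,d1])
    R=R*Ro.from_euler('Y',q[1])*Ro.from_euler('Z',s3*q[2]);p=p+R.apply([x[5],0,l1])
    R=R*Ro.from_euler('Y',q[3])*Ro.from_euler('Z',s5*q[4]);p=p+R.apply([x[6],0,l2])
    R=R*Ro.from_euler('Y',q[5])*Ro.from_euler('Z',s7*q[6]);p=p+R.apply([0,0,l3])
    return p,R
f=lambda x:np.concatenate([fk(l['qpos'],x)[0]-l['position'] for l in L])
r=least_squares(f,[.3,.4,.4,.2,0,0,0]);print(r.x.round(4),np.abs(r.fun).max(),len(L))
for l in L[::3]:
    Rm=fk(l['qpos'],r.x)[1];Rt=Ro.from_euler('xyz',l['tool_rot']);print((Rm.inv()*Rt).as_rotvec().round(3))
E
```

```text
8.7 [ 0.41389376 -0.21016115  0.16149914] [-1.09933959  0.42838498 -0.62113921] 0.025517216118586546
[-1.0601  0.4738  0.4346 -1.0936 -0.0979  0.0618 -0.0788] 0.0664302700296974 11
[ 0.    -0.     1.571]
[ 0.    -0.     1.571]
[ 0.    -0.     1.571]
[ 0.    -0.     1.571]
```

View pics/s5.png

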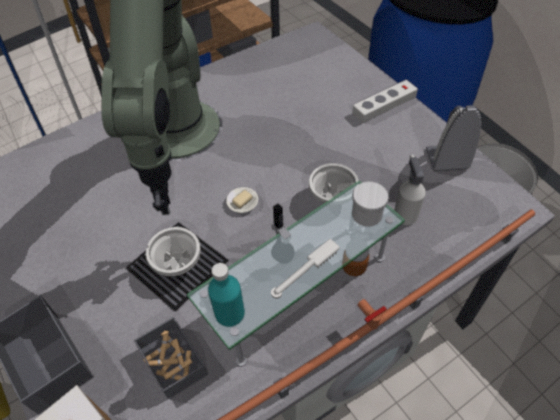

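View pics/w5.png

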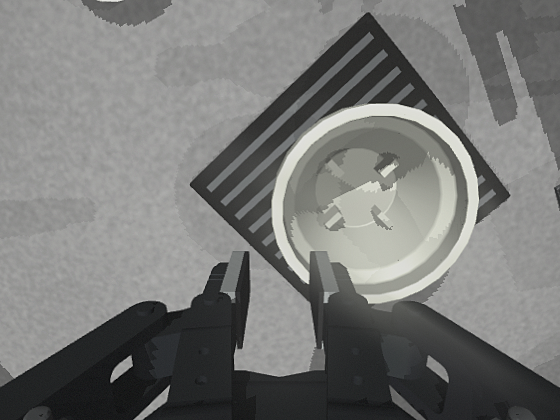

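Scene picture: the bowl stands upright on the mat around (173,253), the lower bowl unchanged at (334,182). Fit a linear arm model for planning the tilt.

```bash
cat > kin.py <<'E'
from h import *
def Rs(q):
    out=[];R=Ro.identity()
    for i,(ax,s) in enumerate(zip('ZYZYZYZ',(-1,1,-1,1,-1,1,-1))):
        R=R*Ro.from_euler(ax,s*q[i]);out.append(R)
    return out
# params: base z, then z-offset after j3 (frame R3), x off R3, z R5, x R5, z R7
COLS=[(None,2),(0,0),(2,2),(2,0),(2,1),(4,2),(4,0),(4,1),(6,2)]
def row(q):
    R=Rs(q);c=[]
    for f,a in COLS:
        e=np.eye(3)[a]; c.append(e if f is None else R[f].apply(e))
    return np.array(c).T
def fit():
    L=[json.loads(l) for l in open('log.jsonl')]
    A=np.vstack([row(l['qpos']) for l in L]);b=np.concatenate([l['position'] for l in L])
    lam=1e-4
    x=np.linalg.lstsq(np.vstack([A,lam*np.eye(A.shape[1])]),np.r_[b,np.zeros(A.shape[1])],rcond=None)[0]
    return x,np.abs(A@x-b).max(),len(L)
def fk(q,x): return row(q)@x, Rs(q)[-1]*Ro.from_euler('Z',math.pi/2)
E
python3 - <<'E'
from kin import *
x,e,n=fit();print(dict(zip(map(str,COLS),x.round(4))),e,n)
plan([.55,-.02,.30],down(math.pi/2))
E
```

```text
{'(None, 2)': np.float64(0.0279), '(0, 0)': np.float64(0.0158), '(2, 2)': np.float64(0.4967), '(2, 0)': np.float64(-0.0073), '(2, 1)': np.float64(-0.0743), '(4, 2)': np.float64(0.4223), '(4, 0)': np.float64(-0.0099), '(4, 1)': np.float64(0.0163), '(6, 2)': np.float64(0.0181)} 0.002641495435173835 11
clock 8.8 at [ 0.4152 -0.2106  0.1628] [ 3.138e+00 -1.000e-03  1.103e+00] q [-0.06  0.42  0.52  2.1  -0.32  0.7   0.2 ] F [-0.5  0.1  0.1] w 0.0257
n 10 dist 0.2708 ang 26.8
[[0.924, 0.139, -0.547, 0.0, -0.0, -0.015], [0.917, 0.182, -0.547, 0.0, -0.0, -0.015], [0.907, 0.225, -0.547, 0.0, -0.0, -0.015], [0.896, 0.267, -0.548, 0.0, -0.0, -0.015], [0.882, 0.308, -0.548, 0.0, -0.0, -0.015]]
[[0.867, 0.349, -0.548, 0.0, -0.0, -0.015], [0.85, 0.389, -0.548, 0.0, -0.0, -0.015], [0.83, 0.428, -0.548, 0.0, -0.0, -0.015], [0.81, 0.466, -0.548, 0.0, -0.0, -0.015], [0.787, 0.503, -0.549, 0.0, -0.0, -0.015]]
```

```bash
python3 - <<'E'
from h import *
plan([.54,-.02,.33],down(.074)*Ro.from_euler('y',-15,degrees=True))
c=viewer.camera_info('wrist');p,R,o=pose()
print('cam in tool',R.inv().apply(-c['R'].T@c['t']-p))
E
```

```text
clock 8.8 at [ 0.4152 -0.2106  0.1628] [ 3.138e+00 -1.000e-03  1.103e+00] q [-0.06  0.42  0.52  2.1  -0.32  0.7   0.2 ] F [-0.5  0.1  0.1] w 0.0257
n 10 dist 0.2826 ang 60.7
[[0.906, 0.104, -0.667, 0.004, -0.008, 0.033], [0.895, 0.003, -0.69, 0.004, -0.008, 0.033], [0.874, -0.098, -0.711, 0.004, -0.008, 0.033], [0.841, -0.195, -0.729, 0.004, -0.008, 0.033], [0.799, -0.289, -0.746, 0.004, -0.008, 0.033]]
[[0.746, -0.379, -0.76, 0.004, -0.008, 0.033], [0.685, -0.462, -0.771, 0.004, -0.008, 0.033], [0.615, -0.54, -0.78, 0.004, -0.008, 0.033], [0.537, -0.609, -0.786, 0.004, -0.008, 0.033], [0.453, -0.671, -0.789, 0.004, -0.008, 0.033]]
cam in tool [ 0.07048451 -0.00053893 -0.14242437]
```

Request:
{"name": "move_arm", "arguments": {
  "plan": [
    [0.9, 0.1, -0.67, 0.004, -0.008, 0.033],
    [0.9, 0, -0.69, 0.004, -0.008, 0.033],
    [0.87, -0.1, -0.71, 0.004, -0.008, 0.033],
    [0.84, -0.2, -0.73, 0.004, -0.008, 0.033],
    [0.8, -0.29, -0.75, 0.004, -0.008, 0.033]
  ],
  "claw": 0.0
}}

```text
clock: 9.3
position: [0.4769, -0.1135, 0.2442]
tool_rot: [-3.113, 0.137, 0.581]
force: [0.1, -0.6, -0.1]
grip_width: 0.0425
```

```bash
python3 - <<'E'
from h import *
print(pose()[2]['force'])
E
```

```text
[ 0.10405848 -0.62531722 -0.12887723]
```

Request:
{"name": "move_arm", "arguments": {
  "plan": [
    [0.75, -0.38, -0.76, 0.004, -0.008, 0.033],
    [0.69, -0.46, -0.77, 0.004, -0.008, 0.033],
    [0.62, -0.54, -0.78, 0.004, -0.008, 0.033],
    [0.54, -0.61, -0.79, 0.004, -0.008, 0.033],
    [0.45, -0.67, -0.79, 0.004, -0.008, 0.033]
  ]
}}

```text
clock: 9.8
position: [0.5408, -0.0177, 0.3263]
tool_rot: [3.125, 0.269, 0.054]
force: [-0.1, -0.9, 0.3]
grip_width: 0.0424
```

```bash
python3 - <<'E'
from kin import *
o=pose()[2];print(o['force'],np.round(o['qpos'],2))
x,e,n=fit();print(dict(zip(map(str,COLS),x.round(4))),e,n)
im=viewer.grab_frame('wrist')[:,:,::-1];cv2.imwrite('pics/w6.png',im);np.savez('w6.npz',**viewer.camera_info('wrist'))
im=viewer.grab_frame('top')[:,:,::-1];cv2.imwrite('pics/t6.png',im)
E
```

```text
[-0.14097416 -0.86421455  0.29495654] [-0.62  0.6   0.89  1.52 -0.36  1.5  -1.21]
{'(None, 2)': np.float64(0.2668), '(0, 0)': np.float64(0.0154), '(2, 2)': np.float64(0.4905), '(2, 0)': np.float64(0.0123), '(2, 1)': np.float64(-0.0548), '(4, 2)': np.float64(0.4074), '(4, 0)': np.float64(-0.0073), '(4, 1)': np.float64(-0.003), '(6, 2)': np.float64(0.2513)} 0.00430536791003619 16
```

View pics/w6.png

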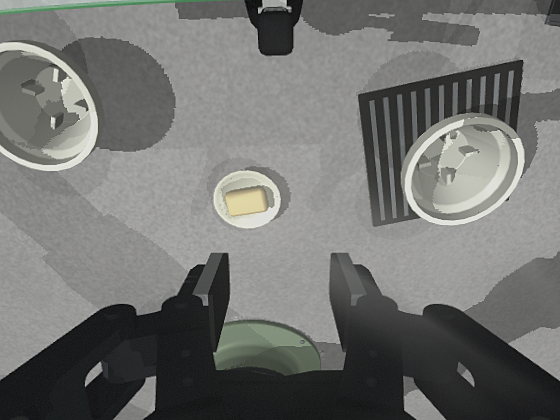

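View pics/t6.png

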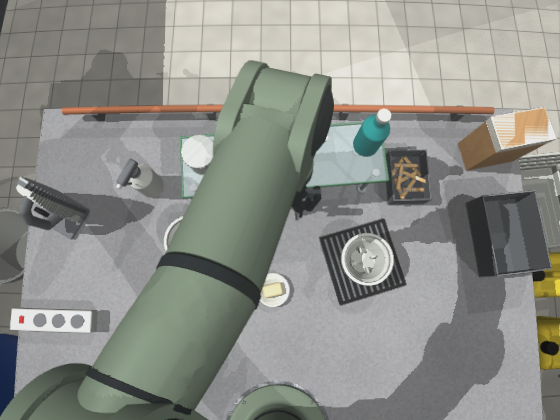

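The top view shows the bowl on the mat, centre about (367,260). In the wrist view the scoop grip top is at about (275,35). Zooming and re-measuring both.

```bash
python3 - <<'E'
from kin import *
im=cv2.imread('pics/w6.png');cv2.imwrite('pics/w6z.png',cv2.resize(im[0:80,220:330],None,fx=7,fy=7,interpolation=cv2.INTER_CUBIC))
T=viewer.camera_info('top');t=cv2.imread('pics/t6.png');g=cv2.cvtColor(t,cv2.COLOR_BGR2GRAY)
m=np.zeros_like(g);m[228:292,335:402]=(g[228:292,335:402]>165)*255
k=max(cv2.findContours(m,cv2.RETR_EXTERNAL,cv2.CHAIN_APPROX_NONE)[0],key=cv2.contourArea)[:,0]
P=onz(T,k,.077)[:,:2];A=np.c_[2*P,np.ones(len(P))];x=np.linalg.lstsq(A,(P**2).sum(1),rcond=None)[0];print('bowl2',x[:2],np.sqrt(x[2]+x[:2]@x[:2]))
E
```

```text
bowl2 [ 0.4733571  -0.23924697] 0.05974910160699885
```

View pics/w6z.png

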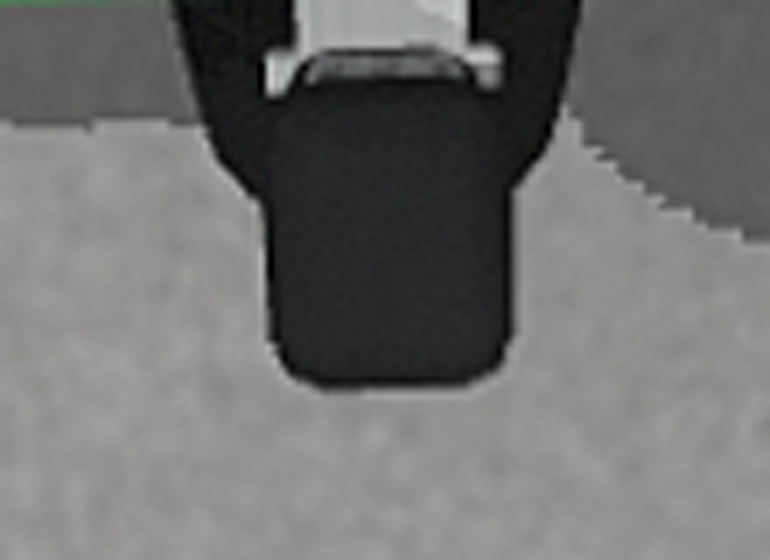

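```bash
python3 - <<'E'
from kin import *
c=dict(np.load('w6.npz'))
P=onz(c,[[258.4,42],[293.1,42],[275.9,55],[276,12]],.2525);print(P.round(4),np.linalg.norm(P[0]-P[1]))
x,e,n=fit()
lo=np.array([-2.91,-.3,-1.5,.17,-1.26,.16,-2.52]);hi=np.array([2.91,2.13,1.42,2.43,4.41,1.93,2.52])
from scipy.optimize import least_squares
q0=np.array(bot.observe()['qpos'])
def ik(p,R,q0):
    f=lambda q:np.r_[10*(fk(q,x)[0]-p),2*(fk(q,x)[1].inv()*R).as_rotvec(),.02*(q-q0)]
    best=least_squares(f,np.clip(q0,lo+.02,hi-.02),bounds=(lo+.02,hi-.02))
    q=best.x;pp,RR=fk(q,x)
    return q,np.linalg.norm(pp-p),(RR.inv()*R).magnitude(),np.minimum(q-lo,hi-q).min()
def toolR(ys,tilt): # heading ys, tool z forward-tilt angle deg
    return Ro.from_euler('z',ys)*Ro.from_euler('y',-math.radians(tilt))*down(0)
# check direction
print(toolR(0,30).apply([0,0,1]))
for phi in (0,15,25,35):
    g=np.array([.625,-.012,.225]);R=toolR(.074,-phi);p=g+R.apply([0,0,.0187])
    q,*r=ik(p,R,q0);print('clip',phi,q.round(2),np.round(r,3))
    for ps in (.07,.4,.8,1.2):
        h=np.array([math.cos(ps),math.sin(ps),0])
        Rf=toolR(ps,50-phi)
        gg=np.array([.471,-.241,.165])-.114*h+[0,0,.066]
        # grasp 10mm above grip centre along scoop z -> (-sin50 h, cos50)
        gg=gg+.01*(-.766*h+[0,0,.643])
        pf=gg+Rf.apply([0,0,.0187])
        qf,*r=ik(pf,Rf,q);print('  ',ps,qf.round(2),np.round(r,3),pf.round(3))
E
```

```text
[[ 6.242e-01 -5.000e-04  2.525e-01]
 [ 6.251e-01 -1.760e-02  2.525e-01]
 [ 6.186e-01 -9.400e-03  2.525e-01]
 [ 6.381e-01 -8.500e-03  2.525e-01]] 0.017145669892792727
[ 5.00000000e-01 -1.22464680e-16 -8.66025404e-01]
clip 0 [-0.55  0.72  0.77  1.61 -0.56  1.05 -1.11] [0.    0.    0.651]
   0.07 [ 1.98  0.41 -1.44  2.41 -1.24  0.18  0.4 ] [0.006 0.062 0.02 ] [ 0.364 -0.249  0.225]
   0.4 [ 1.24  0.32 -0.39  2.24 -1.24  0.76  0.73] [0.    0.002 0.02 ] [ 0.372 -0.283  0.225]
   0.8 [ 0.54  0.58  0.54  1.94 -1.15  1.37  0.95] [0.    0.    0.106] [ 0.396 -0.318  0.225]
   1.2 [ 0.64  0.7   0.35  1.63 -0.9   1.55  0.97] [0.   0.   0.36] [ 0.432 -0.341  0.225]
clip 15 [-0.49  0.83  0.76  1.42 -0.49  1.36 -1.17] [0.    0.    0.565]
   0.07 [ 0.31  0.15  0.43  2.37 -1.24  0.51  0.3 ] [0.    0.002 0.02 ] [ 0.36  -0.249  0.222]
   0.4 [ 0.21  0.38  0.77  2.18 -1.19  0.94  0.63] [0.    0.    0.072] [ 0.369 -0.284  0.222]
   0.8 [ 0.41  0.51  0.59  1.94 -0.98  1.17  0.78] [0.    0.    0.281] [ 0.394 -0.321  0.222]
   1.2 [ 0.52  0.62  0.43  1.68 -0.78  1.36  0.9 ] [0.    0.    0.482] [ 0.431 -0.34
[... 207 characters left out ...]
5 -0.93  0.82  0.35] [0.    0.    0.281] [ 0.366 -0.285  0.22 ]
   0.8 [ 0.33  0.46  0.6   1.94 -0.82  1.05  0.62] [0.    0.    0.442] [ 0.392 -0.323  0.22 ]
   1.2 [ 0.44  0.57  0.46  1.71 -0.67  1.23  0.82] [0.    0.    0.592] [ 0.43  -0.347  0.22 ]
clip 35 [-0.41  0.99  0.73  1.18 -0.42  1.76 -1.2 ] [0.    0.    0.168]
   0.07 [-0.12  0.23  0.8   2.22 -0.59  0.64 -0.38] [0.    0.    0.205] [ 0.354 -0.249  0.219]
   0.4 [ 0.09  0.32  0.71  2.11 -0.66  0.79  0.06] [0.    0.    0.321] [ 0.363 -0.286  0.219]
   0.8 [ 0.26  0.43  0.59  1.93 -0.62  0.96  0.43] [0.    0.    0.496] [ 0.39  -0.325  0.219]
   1.2 [ 0.36  0.52  0.47  1.75 -0.53  1.09  0.7 ] [0.    0.    0.683] [ 0.429 -0.35   0.219]
```

φ=25° tilt-back at the clip and a heading about 0.9 rad over the bowl leave good joint margins. Go to the pre-grasp.

```bash
cat >> kin.py <<'E'
def toolR(ys,tilt): return Ro.from_euler('z',ys)*Ro.from_euler('y',-math.radians(tilt))*down(0)
E
python3 - <<'E'
from kin import *
R=toolR(.074,-25);g=np.array([.627,-.0105,.225]);d=R.apply([0,0,1]);print(d)
pre=g-.06*d;plan(pre,R)
plan(g+.0187*d,R,start=(pre,R))
E
```

```text
[-0.42146166 -0.03124522 -0.90630779]
clock 9.9 at [ 0.5424 -0.0165  0.3262] [3.125 0.268 0.057] q [-0.62  0.6   0.88  1.52 -0.36  1.5  -1.21] F [-0.7 -0.8 -0.8] w 0.0427
n 5 dist 0.1197 ang 9.7
[[0.949, -0.014, 0.128, 0.001, -0.011, -0.001], [0.953, -0.011, 0.096, 0.001, -0.011, -0.001], [0.956, -0.007, 0.064, 0.001, -0.011, -0.001], [0.957, -0.004, 0.032, 0.001, -0.011, -0.001], [0.958, -0.001, -0.001, 0.001, -0.011, -0.001]]
clock 9.9 at [ 0.6523 -0.0086  0.2794] [3.142 0.436 0.074] q [-0.62  0.6   0.88  1.52 -0.36  1.5  -1.21] F [-0.7 -0.8 -0.8] w 0.0427
n 4 dist 0.0787 ang 0.0
[[-0.0, -0.0, 0.787, 0.0, 0.0, 0.0], [-0.0, -0.0, 0.787, 0.0, 0.0, 0.0], [0.0, 0.0, 0.787, 0.0, 0.0, 0.0], [-0.0, -0.0, 0.787, 0.0, 0.0, 0.0]]
```

Request:
{"name": "move_arm", "arguments": {
  "plan": [
    [0.95, -0.01, 0.0, 0.001, -0.011, -0.001],
    [0.95, -0.01, 0.0, 0.001, -0.011, -0.001],
    [0.96, -0.01, 0.06, 0.001, -0.011, -0.001],
    [0.96, 0, 0.03, 0.001, -0.011, -0.001],
    [0.96, 0, 0, 0.001, -0.011, -0.001]
  ],
  "claw": -0.2
}}

```text
clock: 10.4
position: [0.6526, -0.0114, 0.2833]
tool_rot: [-3.135, 0.443, 0.074]
force: [-0.8, 0.9, 0.5]
grip_width: 0.0512
```

```bash
python3 - <<'E'
from kin import *
R=toolR(.074,-25);g=np.array([.627,-.0105,.225]);d=R.apply([0,0,1])
plan(g-.05*d,R)
np.savez('w7.npz',**viewer.camera_info('wrist'));cv2.imwrite('pics/w7.png',viewer.grab_frame('wrist')[:,:,::-1])
E
```

```text
clock 10.4 at [ 0.6526 -0.0114  0.2833] [-3.135  0.443  0.074] q [-0.39  0.93  0.78  1.04 -0.46  1.8  -1.22] F [-0.8  0.9  0.5] w 0.0512
n 1 dist 0.014 ang 0.5
[[0.065, -0.11, 0.544, -0.002, 0.002, 0.0]]
```

View pics/w7.png

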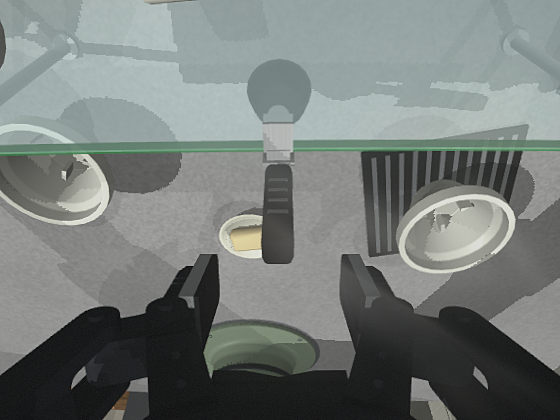

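The grip (u 262–294, v 165–262) is centred between the fingers (213/345). Check predicted projection.

```bash
python3 - <<'E'
from kin import *
c=dict(np.load('w7.npz'))
for gx,gz in((.627,.215),(.624,.215),(.627,.212)):
    X=np.array([[sx*.01,sy*.009,sz*.0375] for sz in(1,-1) for sx in(-1,1) for sy in(1,-1)])
    X=Ro.from_euler('z',.074).apply(X)+[gx,-.0105,gz];print(gx,gz,proj(c,X).round(0).tolist())
im=cv2.imread('pics/w7.png');cv2.imwrite('pics/w7z.png',cv2.resize(im[140:280,230:330],None,fx=4,fy=4,interpolation=cv2.INTER_CUBIC))
E
```

```text
0.627 0.215 [[259.0, 267.0], [292.0, 267.0], [258.0, 243.0], [292.0, 243.0], [264.0, 184.0], [289.0, 184.0], [263.0, 161.0], [290.0, 161.0]]
0.624 0.215 [[259.0, 270.0], [291.0, 270.0], [258.0, 246.0], [292.0, 246.0], [264.0, 187.0], [289.0, 187.0], [263.0, 164.0], [290.0, 164.0]]
0.627 0.212 [[260.0, 263.0], [292.0, 263.0], [258.0, 238.0], [292.0, 238.0], [264.0, 182.0], [289.0, 182.0], [263.0, 158.0], [290.0, 158.0]]
```

View pics/w7z.png

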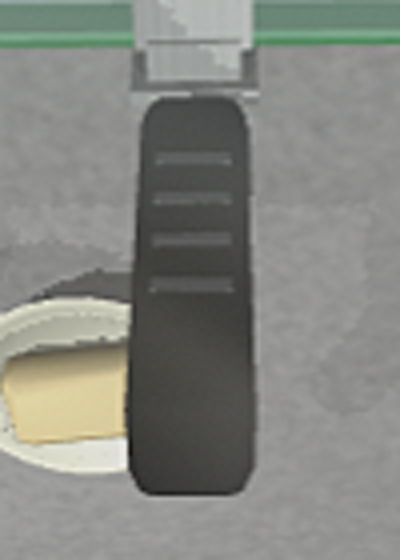

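```bash
python3 - <<'E'
from kin import *
R=toolR(.074,-25);g=np.array([.626,-.0115,.222]);d=R.apply([0,0,1])
plan(g+.0187*d,R,n=5)
E
```

```text
clock 10.45 at [ 0.6542 -0.011   0.2797] [-3.135  0.448  0.075] q [-0.38  0.93  0.77  1.04 -0.46  1.8  -1.22] F [ 5.5  0.4 -2.2] w 0.0512
n 5 dist 0.0829 ang 0.8
[[-0.001, -0.009, 0.663, -0.0, 0.001, 0.0], [-0.003, -0.01, 0.663, -0.0, 0.001, 0.0], [-0.004, -0.01, 0.663, -0.0, 0.001, 0.0], [-0.006, -0.011, 0.663, -0.0, 0.001, 0.0], [-0.007, -0.012, 0.663, -0.0, 0.001, 0.0]]
```

Request:
{"name": "move_arm", "arguments": {
  "plan": [
    [0, -0.01, 0.66, 0, 0.001, 0],
    [0, -0.01, 0.66, 0, 0.001, 0]
  ]
}}

```text
clock: 10.65
position: [0.6378, -0.0125, 0.2529]
tool_rot: [-3.137, 0.435, 0.073]
force: [0.5, 0.2, -0.2]
grip_width: 0.0513
```

```bash
python3 - <<'E'
from kin import *
R=toolR(.074,-25);g=np.array([.626,-.0115,.222]);d=R.apply([0,0,1])
plan(g+.0187*d,R)
E
```

```text
clock 10.65 at [ 0.6378 -0.0125  0.2529] [-3.137  0.435  0.073] q [-0.42  0.92  0.77  1.15 -0.46  1.71 -1.2 ] F [ 0.5  0.2 -0.2] w 0.0513
n 3 dist 0.0517 ang 0.3
[[0.032, -0.022, 0.689, -0.001, -0.0, -0.0], [0.033, -0.023, 0.689, -0.001, -0.0, -0.0], [0.033, -0.024, 0.689, -0.001, -0.0, -0.0]]
```

Request:
{"name": "move_arm", "arguments": {
  "plan": [
    [0.03, -0.02, 0.69, 0, 0, 0],
    [0.03, -0.02, 0.69, 0, 0, 0],
    [0.03, -0.02, 0.6, 0, 0, 0],
    [0, 0, 0, 0, 0, 0]
  ]
}}

```text
clock: 11.05
position: [0.6179, -0.0111, 0.2069]
tool_rot: [-3.136, 0.437, 0.073]
force: [-0.2, 0.0, -0.6]
grip_width: 0.051
```

```bash
python3 - <<'E'
from kin import *
R=toolR(.074,-25);g=np.array([.626,-.0115,.222]);d=R.apply([0,0,1])
plan(g+.0187*d,R)
cv2.imwrite('pics/w8.png',viewer.grab_frame('wrist')[:,:,::-1])
E
```

```text
clock 11.05 at [ 0.6179 -0.0111  0.2069] [-3.136  0.437  0.073] q [-0.44  0.93  0.76  1.27 -0.47  1.6  -1.18] F [-0.2  0.  -0.6] w 0.051
n 1 dist 0.0021 ang 0.4
[[0.037, 0.039, 0.063, -0.002, 0.0, -0.0]]
```

View pics/w8.png

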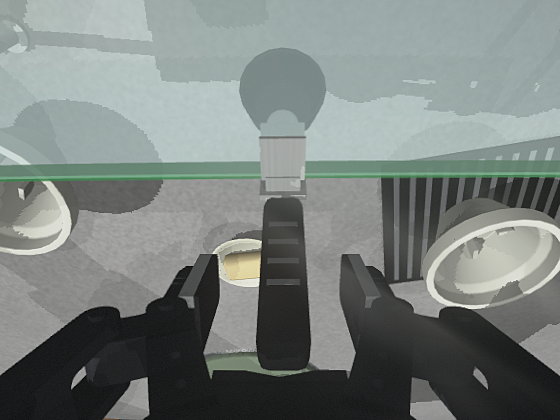

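Grip centre u≈284 vs. finger centre 279: shift 1.5 mm, then close.

Request:
{"name": "move_arm", "arguments": {
  "plan": [
    [0, 0.06, 0.05, 0, 0, 0],
    [0, 0, 0, 0, 0, 0]
  ],
  "claw": 0.4,
  "force": 70
}}

```text
clock: 11.3
position: [0.6191, -0.0131, 0.2078]
tool_rot: [-3.137, 0.434, 0.073]
force: [0.6, -0.5, -0.8]
grip_width: 0.0258
```

Request:
{"name": "move_arm", "arguments": {
  "plan": [
    [0, 0, 0, 0, 0, 0],
    [0, 0, 0, 0, 0, 0],
    [0, 0, 0, 0, 0, 0],
    [0, 0, 0, 0, 0, 0]
  ],
  "claw": 1.0
}}

```text
clock: 11.7
position: [0.6191, -0.0129, 0.2079]
tool_rot: [-3.137, 0.434, 0.073]
force: [1.3, -1.2, 5.1]
grip_width: 0.0174
```

```bash
python3 - <<'E'
from kin import *
p,R,o=pose()
# level pull: world direction -x rotated by shelf yaw
h=Ro.from_euler('z',.074).apply([-1,0,0])
plan(p+.06*h,R,n=8)
cv2.imwrite('pics/w9.png',viewer.grab_frame('wrist')[:,:,::-1])
E
```

```text
clock 11.7 at [ 0.6191 -0.0129  0.2079] [-3.137  0.434  0.073] q [-0.44  0.92  0.77  1.26 -0.47  1.6  -1.18] F [ 1.3 -1.2  5.1] w 0.0174
n 8 dist 0.06 ang 0.0
[[-0.272, 0.001, 0.126, -0.0, 0.0, -0.0], [-0.272, 0.001, 0.126, 0.0, 0.0, 0.0], [-0.272, 0.001, 0.126, 0.0, 0.0, 0.0], [-0.272, 0.001, 0.126, 0.0, 0.0, 0.0], [-0.272, 0.001, 0.126, 0.0, 0.0, 0.0]]
[[-0.272, 0.001, 0.126, 0.0, 0.0, 0.0], [-0.272, 0.001, 0.126, 0.0, 0.0, 0.0], [-0.272, 0.001, 0.126, 0.0, 0.0, 0.0]]
```

View pics/w9.png

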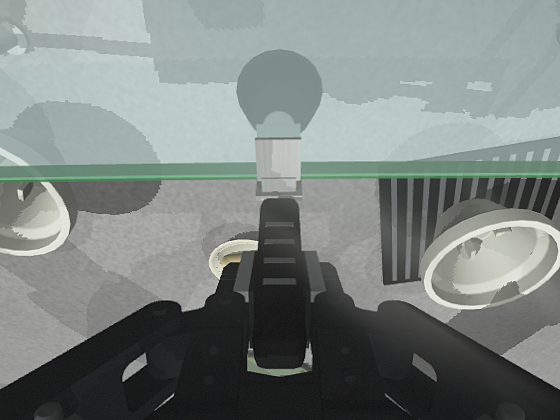

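Request:
{"name": "move_arm", "arguments": {
  "plan": [
    [-0.27, 0, 0.126, 0, 0, 0],
    [-0.27, 0, 0.126, 0, 0, 0],
    [-0.27, 0, 0.126, 0, 0, 0]
  ],
  "force": 100
}}

```text
clock: 12.05
position: [0.5968, -0.0142, 0.2077]
tool_rot: [-3.136, 0.433, 0.073]
force: [2.4, 0.3, 3.8]
grip_width: 0.0166
```

Request:
{"name": "move_arm", "arguments": {
  "plan": [
    [-0.27, 0, 0.126, 0, 0, 0],
    [-0.27, 0, 0.126, 0, 0, 0],
    [-0.27, 0, 0.126, 0, 0, 0],
    [-0.27, 0, 0.126, 0, 0, 0]
  ]
}}

```text
clock: 12.45
position: [0.5661, -0.0163, 0.2071]
tool_rot: [-3.136, 0.435, 0.073]
force: [0.5, 0.8, -1.0]
grip_width: 0.0168
```

```bash
python3 - <<'E'
from kin import *
plan(np.array([.6191,-.0129,.2075])+.063*Ro.from_euler('z',.074).apply([-1,0,0]),toolR(.074,-25))
cv2.imwrite('pics/w10.png',viewer.grab_frame('wrist')[:,:,::-1]);cv2.imwrite('pics/s10.png',viewer.grab_frame('scene')[:,:,::-1])
E
```

```text
clock 12.45 at [ 0.5661 -0.0163  0.2071] [-3.136  0.435  0.073] q [-0.5   0.85  0.78  1.44 -0.44  1.51 -1.15] F [ 0.5  0.8 -1. ] w 0.0168
n 1 dist 0.0099 ang 0.3
[[-0.365, 0.021, 0.153, -0.002, -0.0, -0.0]]
```

View pics/w10.png

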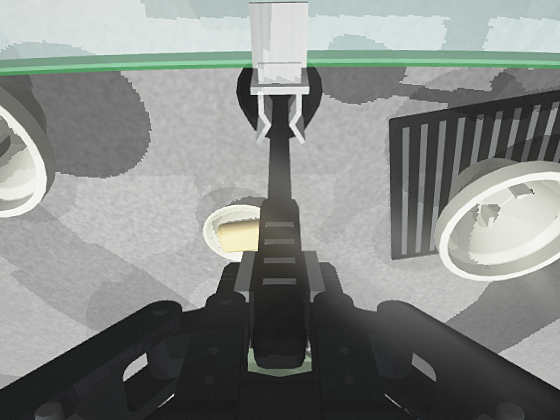

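View pics/s10.png

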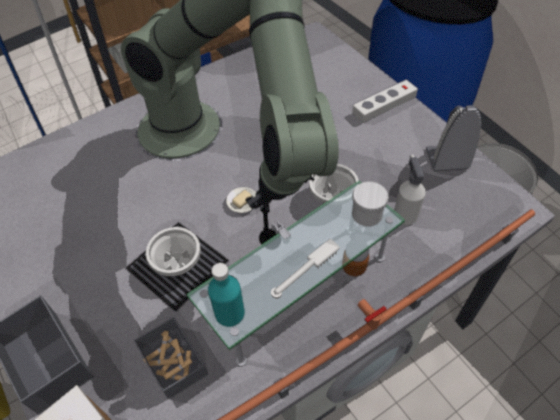

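The scoop is out of the clip (width 16.8 mm, clip empty at (280,90) in the wrist view). Pull on and plan the transfer.

```bash
cat > sc.py <<'E'
from kin import *
R0=Ro.from_euler('xyz',[-3.136,.435,.073]);S0=Ro.from_euler('z',.074)
# scoop pose in tool
Rts=R0.inv()*S0
pts=R0.inv().apply(np.array([.6265,-.0115,.2140])-np.array([.6191,-.0129,.2079]))
def tcp(gp,Rs):
    R=Rs*Rts.inv(); return np.array(gp)-R.apply(pts),R
def scoop(ps,ang): return Ro.from_euler('z',ps)*Ro.from_euler('y',-ang,degrees=True)
CUP=np.array([.0226,0,-.130])
def tcp_cup(cp,Rs): return tcp(np.array(cp)-Rs.apply(CUP),Rs)
E
python3 - <<'E'
from sc import *
from scipy.optimize import least_squares
x,e,n=fit();print(e,n)
lo=np.array([-2.91,-.3,-1.5,.17,-1.26,.16,-2.52]);hi=np.array([2.91,2.13,1.42,2.43,4.41,1.93,2.52])
q0=np.array(bot.observe()['qpos'])
def ik(p,R,q0):
    f=lambda q:np.r_[10*(fk(q,x)[0]-p),2*(fk(q,x)[1].inv()*R).as_rotvec(),.02*(q-q0)]
    q=least_squares(f,np.clip(q0,lo+.02,hi-.02),bounds=(lo+.02,hi-.02)).x;pp,RR=fk(q,x)
    return q,np.linalg.norm(pp-p),(RR.inv()*R).magnitude(),np.minimum(q-lo,hi-q).min()
for ps in (.6,.8,1.0):
    q=q0
    for nm,(p,R) in dict(w1=tcp([.46,-.06,.33],scoop(.074,0)),mid=tcp_cup([.47,-.16,.28],scoop(.5*ps,30)),w2=tcp_cup([.472,-.240,.22],scoop(ps,50)),w3=tcp_cup([.472,-.240,.165],scoop(ps,50))).items():
        q,*r=ik(p,R,q);print(ps,nm,p.round(3),q.round(2),np.round(r,3))
p,R=tcp([.46,-.06,.33],scoop(.074,0))
plan(p,R,start=(np.array([.538,-.018,.207]),R))
E
```

```text
0.00549938280868803 25
0.6 w1 [ 0.453 -0.061  0.324] [-0.61  0.55  0.92  1.66 -0.27  1.56 -1.11] [0.    0.    0.369]
0.6 mid [ 0.386 -0.187  0.372] [-0.58  0.04  0.98  1.91 -0.1   1.15 -0.83] [0.    0.    0.335]
0.6 w2 [ 0.378 -0.305  0.277] [ 0.22  0.32  0.73  1.97 -0.77  1.05  0.39] [0.    0.    0.455]
0.6 w3 [ 0.378 -0.305  0.222] [ 0.28  0.41  0.67  2.04 -0.88  0.97  0.52] [0.    0.    0.384]
0.8 w1 [ 0.453 -0.061  0.324] [-0.61  0.55  0.92  1.66 -0.27  1.56 -1.11] [0.    0.    0.369]
0.8 mid [ 0.389 -0.195  0.372] [-0.54  0.07  0.99  1.89 -0.14  1.16 -0.68] [0.   0.   0.37]
0.8 w2 [ 0.393 -0.323  0.277] [ 0.3   0.4   0.67  1.86 -0.75  1.17  0.55] [0.    0.    0.512]
0.8 w3 [ 0.393 -0.323  0.222] [ 0.34  0.48  0.63  1.92 -0.82  1.08  0.65] [0.    0.    0.436]
1.0 w1 [ 0.453 -0.061  0.324] [-0.61  0.55  0.92  1.66 -0.27  1.56 -1.11] [0.    0.    0.369]
1.0 mid [ 0.393 -0.203  0.372] [-0.49  0.1   0.97  1.87 -0.18  1.17 -0.53] [0.    0.    0.403]
1.0 w2 [ 0.411 -0.337  0.277] [ 0.35  0.47  0.62  1.75 -0.71  1.27  0.68] [0.    0.    0.552]
1.0 w3 [ 0.411 -0.337  0.222] [ 0.38  0.54  0.58  1.81 -0.76  1.18  0.76] [0.    0.    0.496]
clock 12.55 at [ 0.538 -0.018  0.207] [-3.136  0.435  0.073] q [-0.5   0.85  0.78  1.44 -0.44  1.51 -1.15] F [-0.1  0.7 -0.1] w 0.0167
n 6 dist 0.1511 ang 0.0
[[-0.862, 0.244, -0.46, 0.0, 0.0, 0.0], [-0.862, 0.244, -0.46, 0.0, 0.0, 0.0], [-0.862, 0.244, -0.46, 0.0, 0.0, 0.0], [-0.862, 0.244, -0.46, 0.0, 0.0, 0.0], [-0.862, 0.244, -0.46, 0.0, 0.0, 0.0]]
[[-0.862, 0.244, -0.46, 0.0, 0.0, 0.0]]
```

Request:
{"name": "move_arm", "arguments": {
  "plan": [
    [-0.36, 0, 0.17, 0, 0, 0],
    [-0.7, 0, 0.33, 0, 0, 0]
  ]
}}

```text
clock: 12.75
position: [0.5379, -0.0184, 0.2067]
tool_rot: [-3.137, 0.434, 0.073]
force: [0.4, -0.4, 0.0]
grip_width: 0.0168
```

Request:
{"name": "move_arm", "arguments": {
  "plan": [
    [-0.8, 0.2, -0.5, 0, 0, 0],
    [-0.86, 0.24, -0.46, 0, 0, 0],
    [-0.86, 0.24, -0.46, 0, 0, 0],
    [-0.86, 0.24, -0.46, 0, 0, 0],
    [-0.86, 0.24, -0.46, 0, 0, 0]
  ]
}}

```text
clock: 13.25
position: [0.4678, -0.0531, 0.3054]
tool_rot: [-3.136, 0.434, 0.073]
force: [0.7, -0.3, 0.6]
grip_width: 0.0165
```

```bash
python3 - <<'E'
from sc import *
p,R=tcp_cup([.47,-.17,.27],scoop(.4,25))
plan(p,R)
p2,R2=tcp_cup([.472,-.24,.20],scoop(.85,50))
print('then');plan(p2,R2,start=(p,R))
cv2.imwrite('pics/t11.png',viewer.grab_frame('top')[:,:,::-1])
E
```

```text
clock 13.25 at [ 0.4678 -0.0531  0.3054] [-3.136  0.434  0.073] q [-0.58  0.6   0.89  1.63 -0.3   1.54 -1.12] F [ 0.7 -0.3  0.6] w 0.0165
n 6 dist 0.1768 ang 31.1
[[-0.673, 0.953, -0.165, -0.004, 0.023, -0.017], [-0.71, 0.918, -0.203, -0.004, 0.023, -0.017], [-0.743, 0.881, -0.245, -0.004, 0.023, -0.017], [-0.77, 0.844, -0.289, -0.004, 0.023, -0.017], [-0.792, 0.805, -0.336, -0.004, 0.023, -0.017]]
[[-0.809, 0.766, -0.384, -0.004, 0.023, -0.017]]
then
clock 13.25 at [ 0.397  -0.2018  0.3696] [-3.136e+00 -1.000e-03  3.990e-01] q [-0.58  0.6   0.89  1.63 -0.3   1.54 -1.12] F [ 0.7 -0.3  0.6] w 0.0165
n 5 dist 0.1682 ang 35.8
[[-0.387, 0.925, 0.898, 0.006, 0.027, -0.028], [-0.542, 0.901, 0.84, 0.006, 0.027, -0.028], [-0.69, 0.862, 0.77, 0.006, 0.027, -0.028], [-0.826, 0.808, 0.689, 0.006, 0.027, -0.028], [-0.95, 0.742, 0.598, 0.006, 0.027, -0.028]]
```

View pics/t11.png

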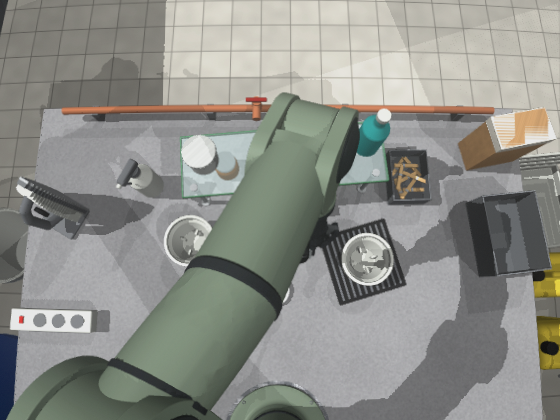

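Request:
{"name": "move_arm", "arguments": {
  "plan": [
    [-0.67, 0.95, -0.16, -0.004, 0.023, -0.017],
    [-0.71, 0.92, -0.2, -0.004, 0.023, -0.017],
    [-0.74, 0.88, -0.24, -0.004, 0.023, -0.017],
    [-0.77, 0.84, -0.29, -0.004, 0.023, -0.017],
    [-0.79, 0.8, -0.34, -0.004, 0.023, -0.017]
  ]
}}

```text
clock: 13.8
position: [0.4089, -0.1772, 0.3585]
tool_rot: [-3.132, 0.066, 0.347]
force: [0.4, 0.1, -0.2]
grip_width: 0.0167
```

```bash
python3 - <<'E'
from sc import *
p2,R2=tcp_cup([.472,-.24,.21],scoop(.85,50))
plan(p2,R2,n=10)
E
```

```text
clock 13.8 at [ 0.4089 -0.1772  0.3585] [-3.132  0.066  0.347] q [-0.56  0.19  0.96  1.86 -0.13  1.23 -0.78] F [ 0.4  0.1 -0.2] w 0.0167
n 10 dist 0.1756 ang 40.5
[[-0.222, 0.549, 0.378, 0.003, 0.016, -0.016], [-0.267, 0.54, 0.361, 0.003, 0.016, -0.016], [-0.311, 0.529, 0.342, 0.003, 0.016, -0.016], [-0.354, 0.515, 0.321, 0.003, 0.016, -0.016], [-0.394, 0.499, 0.298, 0.003, 0.016, -0.016]]
[[-0.433, 0.481, 0.273, 0.003, 0.016, -0.016], [-0.469, 0.46, 0.247, 0.003, 0.016, -0.016], [-0.503, 0.438, 0.219, 0.003, 0.016, -0.016], [-0.535, 0.414, 0.19, 0.003, 0.016, -0.016], [-0.564, 0.388, 0.159, 0.003, 0.016, -0.016]]
```

Request:
{"name": "move_arm", "arguments": {
  "plan": [
    [-0.22, 0.55, 0.38, 0.003, 0.016, -0.016],
    [-0.27, 0.54, 0.36, 0.003, 0.016, -0.016],
    [-0.31, 0.53, 0.34, 0.003, 0.016, -0.016],
    [-0.35, 0.52, 0.32, 0.003, 0.016, -0.016],
    [-0.39, 0.5, 0.3, 0.003, 0.016, -0.016]
  ]
}}

```text
clock: 14.3
position: [0.4036, -0.2515, 0.3119]
tool_rot: [-3.1, -0.193, 0.591]
force: [0.3, 0.2, -0.1]
grip_width: 0.0167
```

Request:
{"name": "move_arm", "arguments": {
  "plan": [
    [-0.43, 0.48, 0.27, 0.003, 0.016, -0.016],
    [-0.47, 0.46, 0.25, 0.003, 0.016, -0.016],
    [-0.5, 0.44, 0.22, 0.003, 0.016, -0.016],
    [-0.54, 0.41, 0.19, 0.003, 0.016, -0.016],
    [-0.56, 0.39, 0.16, 0.003, 0.016, -0.016]
  ]
}}

```text
clock: 14.8
position: [0.3976, -0.3259, 0.2652]
tool_rot: [-3.134, -0.452, 0.848]
force: [1.2, 1.4, -0.2]
grip_width: 0.0164
```

```bash
python3 - <<'E'
from sc import *
p2,R2=tcp_cup([.472,-.24,.20],scoop(.85,50))
plan(p2,R2)
for n in('top','scene','wrist'): cv2.imwrite(f'pics/{n}12.png',viewer.grab_frame(n)[:,:,::-1])
np.savez('w12.npz',**viewer.camera_info('wrist'))
E
```

```text
clock 14.8 at [ 0.3976 -0.3259  0.2652] [-3.134 -0.452  0.848] q [ 0.35  0.45  0.69  1.87 -0.78  1.2   0.68] F [ 1.2  1.4 -0.2] w 0.0164
n 1 dist 0.0086 ang 0.8
[[-0.172, 0.002, 0.298, -0.0, -0.005, -0.0]]
```

View pics/top12.png

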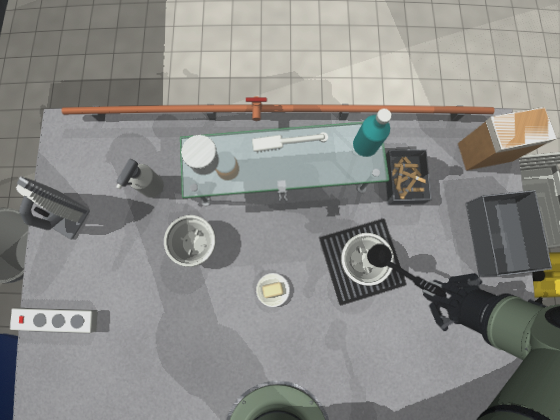

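View pics/scene12.png

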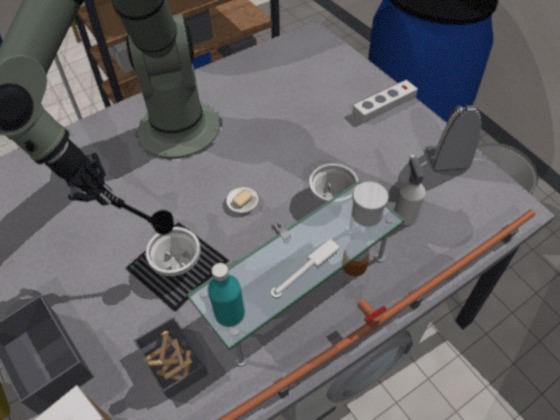

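View pics/wrist12.png

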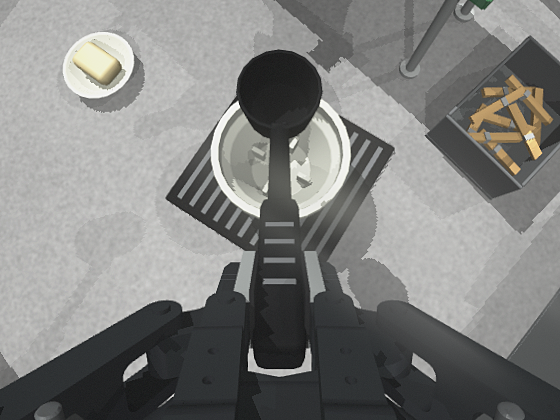

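Scoop held above the bowl (top view cup ≈(379,256), bowl ≈(366,259)). Overlay predicted mouth circle and bowl rim to check level and centring.

```bash
cat > ov.py <<'E'
from sc import *
import sys
tag=sys.argv[1];C=np.array([float(sys.argv[2]),float(sys.argv[3])])
p,R,o=pose();Rs=R*Rts;g=p+R.apply(pts);cup=g+Rs.apply(CUP)
print('clock',o['clock'],'cup',cup.round(4),'cup z axis',(Rs*Ro.from_euler('y',50,degrees=True)).apply([0,0,1]).round(3))
a=np.radians(np.arange(0,360,3));tiles=[]
Rc=Rs*Ro.from_euler('y',50,degrees=True)
circ=Rc.apply(np.c_[.028*np.cos(a),.028*np.sin(a),0*a])+cup
rim=np.c_[C[0]+.07*np.cos(a),C[1]+.07*np.sin(a),0*a+.077]
for n,s in(('top',6),('scene',6),('wrist',3)):
    c=viewer.camera_info(n) if n!='wrist' else dict(np.load(f'w{tag}.npz'))
    im=cv2.imread(f'pics/{n}{tag}.png');u=proj(c,cup)[0] if n=='wrist' else proj(c,np.r_[C,.1])[0]
    w=int(390/s/1.5);h=int(390/s/1.5)
    u0=int(max(0,u[0]-w));v0=int(max(0,u[1]-h))
    cr=cv2.resize(im[v0:v0+2*h,u0:u0+2*w],None,fx=s/2*1.0,fy=s/2*1.0,interpolation=cv2.INTER_CUBIC) if 0 else cv2.resize(im[v0:v0+2*h,u0:u0+2*w],(390,390),interpolation=cv2.INTER_CUBIC)
    k=390/(2*w); raw=cr.copy()
    for q,col in((circ,(0,0,255)),(rim,(0,255,0))):
        cv2.polylines(cr,[((proj(c,q)-[u0,v0]+.5)*k).astype(int).reshape(-1,1,2)],True,col,1)
    tiles.append(np.vstack([raw,cr]) if 0 else cr); cv2.imwrite(f'pics/raw_{n}{tag}.png',cv2.resize(raw,(390,390)))
    print(n,'crop origin',u0,v0,'scale',k)
cv2.imwrite(f'pics/ov{tag}.png',np.hstack(tiles[:2]));cv2.imwrite(f'pics/ovw{tag}.png',tiles[2])
E
python3 - <<'E'
from h import *
c=viewer.camera_info('top');g=cv2.cvtColor(cv2.imread('pics/t11.png'),cv2.COLOR_BGR2GRAY)
cc=np.array([367,260.]);pts=[]
for a in np.radians(np.arange(0,360,6)):
    d=np.array([math.cos(a),math.sin(a)]);rs=np.arange(18,32,.25);q=cc+rs[:,None]*d
    v=cv2.remap(g,q[:,0].astype(np.float32).reshape(1,-1),q[:,1].astype(np.float32).reshape(1,-1),1)[0].astype(float)
    i=np.where(v>150)[0]
    if len(i): pts.append(q[i.max()])
P=onz(c,pts,.077)[:,:2]
for _ in range(5):
    A=np.c_[2*P,np.ones(len(P))];x=np.linalg.lstsq(A,(P**2).sum(1),rcond=None)[0];r=np.sqrt(x[2]+x[:2]@x[:2]);e=np.linalg.norm(P-x[:2],axis=1)-r
    P=P[np.abs(e)<=2*e.std()]
print('bowl',x[:2],r,len(P),e.std())
E
python3 ov.py 12 .472 -.24
```

```text
bowl [ 0.47245766 -0.23957997] 0.0696990054443928 44 0.00028188115045135823
clock 14.95 cup [ 0.4722 -0.24    0.2093] cup z axis [-0.005 -0.011  1.   ]
top crop origin 326 215 scale 4.534883720930233
scene crop origin 127 199 scale 4.534883720930233
wrist crop origin 193 0 scale 2.2674418604651163
```

View pics/ov12.png

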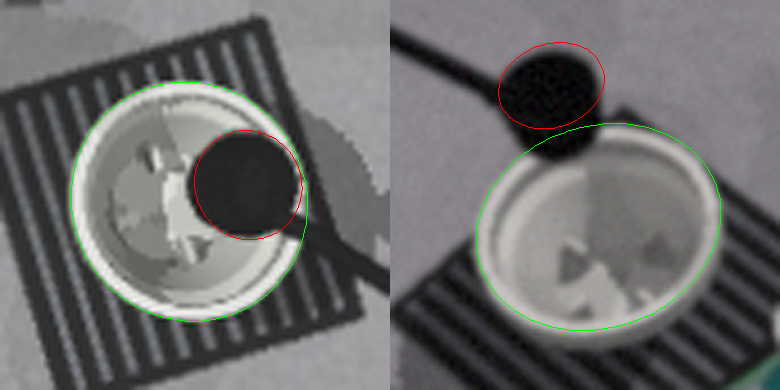

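View pics/ovw12.png

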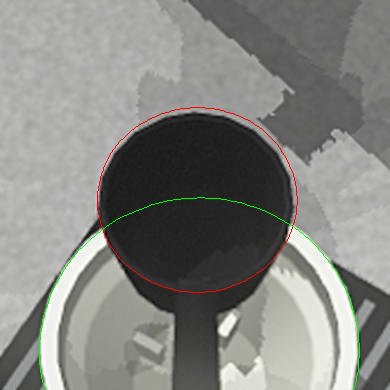

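```bash
python3 - <<'E'
import cv2,numpy as np
w=cv2.imread('pics/wrist12.png')[30:220,200:360];s=cv2.imread('pics/scene12.png')[190:250,90:190]
g=lambda i:np.clip((i.astype(float)-5)*4,0,255).astype(np.uint8)
cv2.imwrite('pics/e12.png',np.hstack([cv2.resize(g(w),(370,440),interpolation=cv2.INTER_CUBIC),cv2.resize(g(s),(430,258),interpolation=cv2.INTER_CUBIC) if 0 else cv2.copyMakeBorder(cv2.resize(g(s),(430,258),interpolation=cv2.INTER_CUBIC),0,182,0,0,0)]))
E
```

```text
(no output)
```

View pics/e12.png

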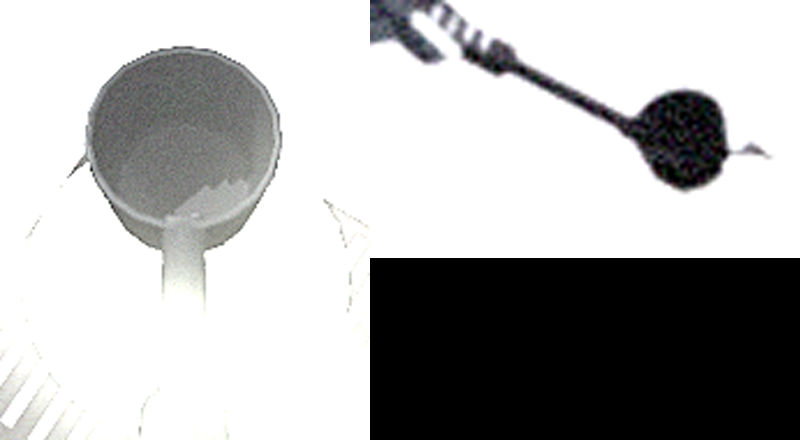

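```bash
python3 - <<'E'
from sc import *
p,R,o=pose()
for th in (-4,0,4,8):
    # slip of scoop in grip about tool y (+ = more levelling past)
    Rs=R*Ro.from_euler('y',-th,degrees=True)*Rts if 0 else None
    S=R*Rts;Rs=S*Ro.from_euler('y',-th,degrees=True)
    gp=R.apply([0,0,-.0187])+p; d=S.inv().apply(p+R.apply(pts)-gp)
    g=gp+Rs.apply(d)
    X=[g+Rs.apply(v) for v in([0,0,-.0375],[0,0,-.1125],CUP)]
    Rc=Rs*Ro.from_euler('y',50,degrees=True);a=np.radians(np.arange(0,360,2))
    circ=Rc.apply(np.c_[.028*np.cos(a),.028*np.sin(a),0*a])+X[2]
    cw=proj(dict(np.load('w12.npz')),circ)
    print(th,'cup',X[2].round(4),'mouth wrist u',cw[:,0].min().round(1),cw[:,0].max().round(1),'v',cw[:,1].min().round(1),cw[:,1].max().round(1))
    for n in('top','scene'): print('   ',n,proj(viewer.camera_info(n),X).round(1).tolist(), 'mouth',proj(viewer.camera_info(n),circ).min(0).round(1),proj(viewer.camera_info(n),circ).max(0).round(1))
for n,b in(('top',(350,230,130,90)),('scene',(90,170,110,80))):
    im=cv2.imread(f'pics/{n}12.png');x,y,w,h=b
    cv2.imwrite(f'pics/z_{n}12.png',cv2.resize(np.clip(im[y:y+h,x:x+w].astype(float)*2.0,0,255).astype(np.uint8),None,fx=6,fy=6,interpolation=cv2.INTER_CUBIC))
E
```

```text
-4 cup [ 0.4686 -0.244   0.2009] mouth wrist u 236.8 322.3 v 63.2 140.1
    top [[415.3, 280.3], [389.8, 265.1], [381.1, 257.0]] mouth [369.2 245.2] [393. 269.]
    scene [[123.2, 203.7], [149.9, 219.0], [160.7, 219.1]] mouth [149.  209.7] [172.4 228.8]
0 cup [ 0.4722 -0.24    0.2093] mouth wrist u 235.5 323.5 v 47.0 128.4
    top [[414.9, 279.6], [388.7, 263.3], [380.3, 255.3]] mouth [368.4 243.3] [392.1 267.4]
    scene [[123.8, 203.1], [151.6, 217.7], [162.1, 217.3]] mouth [150.5 207.9] [173.8 226.9]
4 cup [ 0.4753 -0.2365  0.218 ] mouth wrist u 234.0 325.0 v 30.3 116.7
    top [[414.6, 279.0], [387.8, 261.7], [379.7, 253.6]] mouth [367.9 241.5] [391.4 265.9]
    scene [[124.3, 202.5], [153.0, 216.2], [163.3, 215.3]] mouth [151.8 205.9] [174.8 224.9]
8 cup [ 0.4781 -0.2334  0.2271] mouth wrist u 232.3 326.6 v 13.0 104.8
    top [[414.4, 278.4], [387.1, 260.2], [379.4, 252.2]] mouth [367.6 239.9] [390.9 264.5]
    scene [[124.8, 201.9], [154.3, 214.6], [164.2, 213.1]] mouth [152.9 203.7] [175.6 222.8]
```

View pics/z_top12.png

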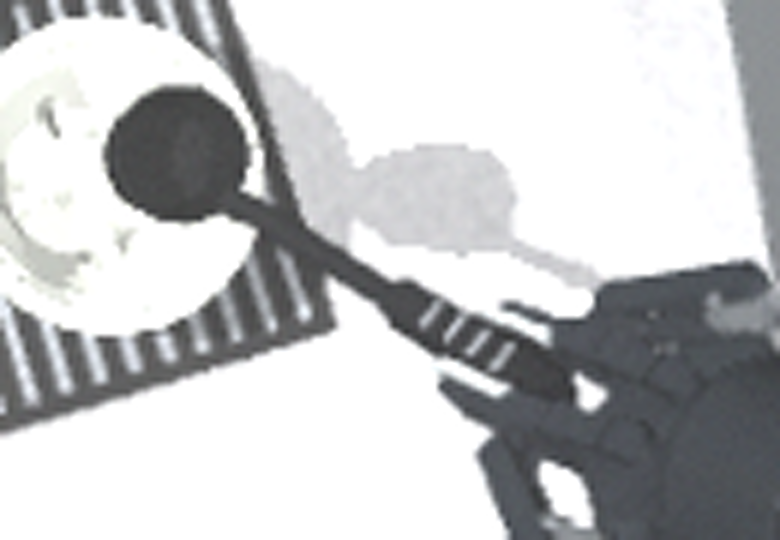

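View pics/z_scene12.png

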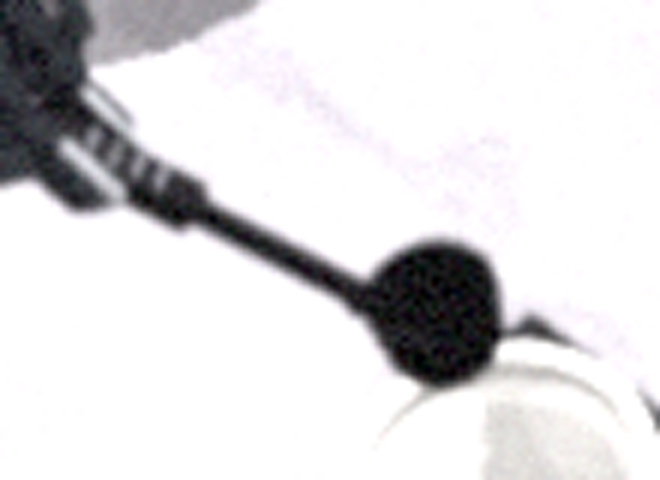

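Wrist mouth ellipse (u 238–321, v 50–128) matches the predicted 0° (v 47–128), so the cup is level within about 1–2° and centred. Lower it about 40 mm vertically.

```bash
python3 - <<'E'
from sc import *
p2,R2=tcp_cup([.4725,-.2396,.168],scoop(.85,50.3))
plan(p2,R2,n=5)
E
```

```text
clock 14.95 at [ 0.3966 -0.3266  0.2646] [-3.131 -0.449  0.842] q [ 0.35  0.45  0.69  1.87 -0.77  1.2   0.68] F [ 0.   0.5 -0.6] w 0.0165
n 5 dist 0.0406 ang 0.5
[[-0.135, 0.007, 0.296, -0.0, -0.0, -0.0], [-0.134, 0.006, 0.296, -0.0, -0.0, -0.0], [-0.134, 0.006, 0.296, -0.0, -0.0, -0.0], [-0.134, 0.006, 0.296, -0.0, -0.0, -0.0], [-0.133, 0.006, 0.296, -0.0, -0.0, -0.0]]
```

Request:
{"name": "move_arm", "arguments": {
  "plan": [
    [-0.135, 0.006, 0.296, 0, 0, 0],
    [-0.134, 0.006, 0.296, 0, 0, 0],
    [-0.134, 0.006, 0.296, 0, 0, 0],
    [-0.134, 0.006, 0.296, 0, 0, 0],
    [-0.134, 0.006, 0.29, 0, 0, 0]
  ]
}}

```text
clock: 15.45
position: [0.3988, -0.3243, 0.2243]
tool_rot: [-3.133, -0.449, 0.846]
force: [0.8, 0.8, -1.5]
grip_width: 0.0164
```

Request:
{"name": "move_arm", "arguments": {
  "plan": [
    [0, 0, 0, 0, 0, 0],
    [0, 0, 0, 0, 0, 0],
    [0, 0, 0, 0, 0, 0]
  ]
}}

```text
clock: 15.75
position: [0.3986, -0.3248, 0.2253]
tool_rot: [-3.133, -0.449, 0.846]
force: [0.3, 0.0, -0.9]
grip_width: 0.0166
```

```bash
python3 - <<'E'
from sc import *
for n in('top','scene'): cv2.imwrite(f'pics/{n}13.png',viewer.grab_frame(n)[:,:,::-1])
np.savez('w13.npz',**viewer.camera_info('wrist'));cv2.imwrite('pics/wrist13.png',viewer.grab_frame('wrist')[:,:,::-1])
E
python3 ov.py 13 .4725 -.2396
```

```text
clock 15.9 cup [ 0.474 -0.238  0.17 ] cup z axis [-0.007 -0.01   1.   ]
top crop origin 326 214 scale 4.534883720930233
scene crop origin 128 199 scale 4.534883720930233
wrist crop origin 193 0 scale 2.2674418604651163
```

View pics/ov13.png

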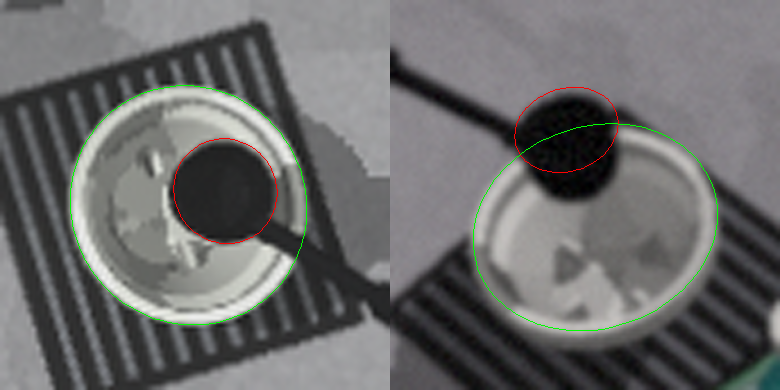

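View pics/ovw13.png

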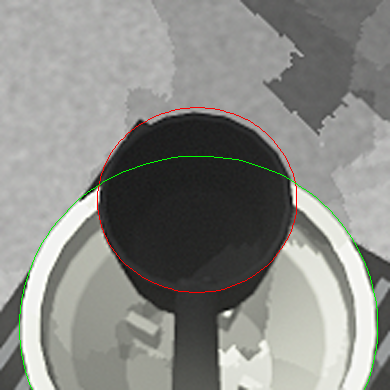

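View pics/top13.png

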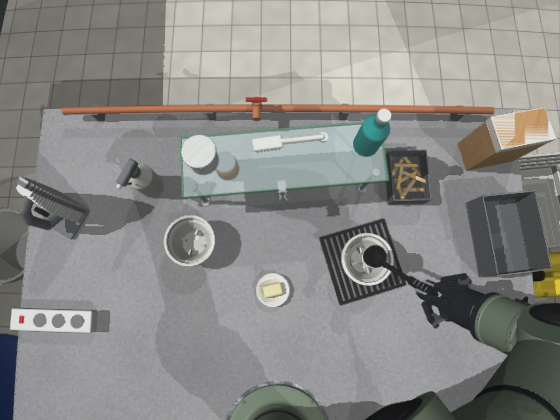

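```bash
python3 - <<'E'
from h import *
from workcell import workorder
c=viewer.camera_info('top');g=cv2.cvtColor(cv2.imread('pics/top13.png'),cv2.COLOR_BGR2GRAY)
m=np.zeros_like(g);m[212:272,158:222]=(g[212:272,158:222]>165)*255
k=max(cv2.findContours(m,cv2.RETR_EXTERNAL,cv2.CHAIN_APPROX_NONE)[0],key=cv2.contourArea)[:,0]
e=cv2.minEnclosingCircle(cv2.convexHull(k));P=onz(c,cv2.convexHull(k)[:,0].astype(float),.072)[:,:2]
A=np.c_[2*P,np.ones(len(P))];x=np.linalg.lstsq(A,(P**2).sum(1),rcond=None)[0];print('lower bowl',x[:2],np.sqrt(x[2]+x[:2]@x[:2]))
print(workorder.job_done())
E
```

```text
lower bowl [0.52162159 0.23956136] 0.06929511586617737
the job is handed in; nothing more can be done
None
```

The top bowl is upright on the drying mat. The scoop is out of the clip and held level over it, open side up. I handed the job in at about 16 s, with the arm still holding the scoop.

**Bowl on the mat:** Its centre measured (0.4725, −0.2396) m, within 3 mm of the mat's centre at (0.471, −0.242). The fitted rim radius was 69.7 mm, against 70 mm given. That leaves about 27 mm of mat beyond the rim on every side.

**Lower bowl:** It measured (0.5216, 0.2396) m at the end. The nested pair measured (0.521, 0.2395) m at the start, so it did not move.

**Scoop:** From the arm's pose, the cup mouth is at (0.474, −0.238, 0.170) m, within about 2 mm of the bowl's axis. Its axis is within 1° of vertical. The underside of the cup is about 55 mm above the bowl's rim.

**Where the checks disagreed:**
- In the wrist picture the cup mouth looks about 4% smaller than predicted.
- In the scene picture it sits about 1 px lower, so the cup may be a few millimetres lower than computed.
- The shank's slope in the top and scene pictures differs from the prediction by a few degrees, in opposite directions. The wrist picture, which is the most sensitive, agrees to about 1°.

None of these would affect the cup being clear of the rim or over the bowl. In the last top picture the other things looked unmoved; I did not measure them.

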